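# Pin the utensil hanger onto its stub post

## Robot

A 7-joint arm with a two-finger parallel gripper is mounted at the origin on a cart in front of the work surface, level with it; the furniture and walls round the work are solid. World frame = base frame: x ahead of the robot, y to its left, z up, the work surface at z = 0. Lengths are in m, angles in rad, forces in N, time in s.
With the tool pointing down it reaches from about 0.4 to 0.85 m from the base axis. Payload 4.5 kg.
Tool frame: the origin (TCP) lies at the very end of the fingers, on their centre line; the grasp point (between the pads) lies manip.pinch_z behind it (manip.pinch_z is the distance from the TCP to the grasp point, in m); x points along the fingers, y is the direction in which the jaws open and shut, and the axes are right-handed (so a half turn about x gives the same grasp; the last joint's range is limited). The gripper opens to 88 mm and grips with 3 to 60 N. Pads are 18 mm wide; open, the fingers measure 123 mm over their backs; the gripper's body (75 mm by 187 mm) begins 45 mm behind the grasp point.
Start: joints at [-1.13, 0.689, -0.195, 1.565, 0.157, 0.902, -0.215], TCP at [0.247, 0.574, 0.239] pointing down, gripper open.
Joint ranges: [-3.01, 3.01], [-0.46, 2.08], [-1.47, 1.51], [0.13, 2.56], [-1, 4.14], [0.04, 2.09], [-2.66, 2.66]. Speed limits (rad/s): [2.57, 2.57, 3.14, 3.14, 3.14, 3.14, 3.14].

## Interface

Orientations are given as a 3x3 rotation matrix whose columns are the frame's x, y, z axes.
In Python, from plant import manip gives the robot as it stands.
- The arm moves only by the tool move_arm, never from a script. Its argument "moves" is one flat list of numbers, 6 for each row, row after row: the shift along the world's x, y, z in mm, then the turn, a rotation vector about the world's x, y, z in rad. A call has 1 to 5 rows; each row is the pose to reach, as a shift and turn from the pose commanded when the call began; what a row does not reach only later rows make up. A row lasts 1/8 s, in which the tool goes at most 62.5 mm and 10.7 degrees, less where a joint would pass 70% of its speed; a pose out of reach is approached as far as the arm can. A call with a gripper value outside its range is refused whole. "claw" is the opening, from -1 (shut) to 1 (fully open), set as the call begins (left out, the last holds). The fingers move at their own pace and stop on an object; "newtons" is the grip in N (left out, the last holds). Time passes only in rows, so rows that repeat a pose let the fingers close. It gives the time, the measured TCP pose, the force and the opening at its end, in the units of the state.
- manip.observe(): the state, without advancing time (a new reading comes with each control period).
- manip.snapshot(name): name is "scene" or "side" or "wrist"; returns a dict with "pixels" (480x640x3 uint8, red, green, blue), "fx", "fy", "cx", "cy" (pixels), "world_to_cam" (4x4, takes a point from world to camera coordinates). Camera axes: x right, y down, z forward; pixel columns grow to the right and rows downward; lengths in m; the calibration is good to about 2 mm. A picture is of the moment at which its call begins. There is no depth.
- manip.finish_job(): hands the job in, once; it reports no verdict.
The state is a dict: "t": time; "joints": joint angles; "qd": joint speeds; "tau": joint torques, N m; "position": TCP position; "tool_rot": TCP orientation; "ft_force": force on the tool from outside, world axes, zero at the start; "moment": the same for the moment, N m; "gripper_width": finger opening in m.
Only numpy, scipy, OpenCV 4.12 (cv2) and the standard library are available. Lean on these libraries where they do the work, as an engineer would, in place of code of your own. Each camera call takes 0.05 s, during which the arm holds its last target.

## Task

Fit the white utensil hanger fully home over the stub post so that its cross holes line up with the post's. Then squeeze the red button of the quick-release pin and, keeping it squeezed, push the pin through the holes until its flange is up against the hanger; let go so that the button springs out and the lugs lock behind the far wall. The salt jar stands in the way on one side, so come in from the other, and leave the salt jar, the blue dish and the timer standing where they are.

Things in the scene. Friction and masses are not known exactly. Their poses are not given: they have to be found in the camera images.
- post: Fixed stub post: an aluminium upright 40 mm (along x) by 30 mm (along y) on a dark foot plate 110 x 110 x 10 mm on the worktop, its top edges rounded off by 7 mm, 111 mm high above the worktop. Origin: centre of the foot plate's underside, z up. Position and yaw vary.
- post_hole (a point): Centre of the post's cross hole, axes as post. The round hole, 17 mm across, runs level through the post along y, 88 mm above the worktop (78 mm above the foot plate).
- hanger_center (a point): Half-way up (55 mm above the underside of) the loose white hanger, z up: a rectangular sleeve, outside 54 mm (x) by 44 mm (y) by 110 mm tall, walls 5 mm, open below (44 x 34 mm, 2 mm play all round on the post), closed on top. It stands upright on the worktop. 0.24 to 0.39 kg. Fits either way round (half a turn). Seated, its underside rests on the foot plate, 10 mm above the worktop.
- hanger_hole (a point): Middle of the hanger's cross hole: 17 mm round holes through both y faces, on a level line along y, 78 mm above the underside on the sleeve's centre line. Seated, it coincides with post_hole. On the x faces thin hook arms stick out to 70 mm from the middle, 38 to 60 mm above the underside; above them all faces are free for gripping.
- pin_grip (a point): Centre of the black grip block of the loose quick-release pin, on the shank's axis; x points to the tip. The pin lies flat on the worktop, z up, this point 22 mm above it. Block 60 mm long (x), 44 mm high (z), fixed side at y = -15 mm; the red button on its other side has its face at y = +21 mm when out, +15 mm when pressed (so 30 mm wide when squeezed). 0.23 kg, centre of mass in the block.
- pin_tip (a point): Tip of the pin's shank, on its axis, 100 mm ahead of pin_grip. The steel shank is 12 mm thick and tapers to 6 mm over the last 10 mm.
- pin_mid (a point): Point on the shank's axis 56.5 mm ahead of pin_grip and 23.5 mm ahead of the front of the flange (32 mm wide disc in front of the grip block, its front face 33 mm ahead of pin_grip). It lies at post_hole, within a few mm, when the pin is fully in: flange within about 4 mm of the hanger's wall, lugs just past the far wall.
- pin_button (a joint): Travel of the pin's red button (40 x 30 mm) in m: 0 = sprung out, lugs out; 0.006 = fully pressed, lugs in. Takes 3 N to start, 6 N to press fully; squeezing the grip block across y presses it.
- pin_lug_up (a joint): Retraction of the upper of two brass lugs near the tip, in m; moves with the button, as does the lower one. At 0 the lugs reach 11.5 mm above and below the shank's axis, too far for the 17 mm holes; at 0.006 5.5 mm, inside the shank. They lie 80.5 to 88.5 mm ahead of pin_grip.
- salt_jar_center (a point): Half-way up the glass salt jar with red cap, 47 mm across, 97 mm tall, standing 115 to 130 mm from the post on one side of it, in line with the cross hole: it blocks that side. Bystander.
- dish_blue_center (a point): Half-way up the small dark blue dish, 84 mm across, 24 mm tall, standing on the worktop on the other, open side of the post. Bystander, low enough to pass over.
- timer_center (a point): Middle of the white kitchen timer, standing on edge, 21 x 68 x 66 mm, in front of the post. Bystander.
There are look-alikes about, which are no part of the job. What is shaped like the part that bears pin_grip but green or turquoise is not meant.

How it is judged:
On the way, in this order (a step that is already met when the one before it is completed fails the run):
1. the hanger sits fully home on the stub post, holes in line (distance between hanger_hole and post_hole below 0.005 m and angle between hanger_center's own z axis and vertical below 0.06 rad and angle between the y axis of hanger_center and the y axis of post_hole, either way round below 0.12 rad), for 0.2 s.
2. the pin's tip goes into the cross holes with the button held in (distance between pin_tip and post_hole below 0.02 m and value of joint pin_button above 0.004 m and angle between the x axis of pin_grip and the y axis of post_hole, either way round below 0.2 rad), for 0.05 s.
At the end, for the whole second after the job is handed in: Hanger fully home on the post (hole centres within 5 mm, upright within 0.06 rad, in line within 0.12 rad); pin through both (mid point within 8 mm of the post hole's centre, in line within 0.2 rad), let go, its button out (under 1.5 mm pressed) (all of step 1 and distance between pin_mid and post_hole below 0.008 m and angle between the x axis of pin_grip and the y axis of post_hole, either way round below 0.2 rad and value of joint pin_button below 0.0015 m); the robot touches nothing.
It fails at once if the salt jar, blue dish or timer is shifted by more than 25 mm (distance of any of salt_jar_center, dish_blue_center, timer_center from where it was at the start of the episode above 0.025 m).
It fails at once if the salt jar or timer is tipped over (angle between any of salt_jar_center, timer_center's own z axis and vertical above 0.5 rad).
It also fails if it takes over 72 s, if anything falls off the work surface, if the arm or the gripper's body presses on something with over 40 N, if the wrist force passes 120 N, or if a joint passes its speed limit or range.

## Working session

There is one attempt and no reset: what is moved stays moved. The work goes in short steps, Python scripts to look and compute and a tool call to move; the robot and the scene stay as the last step left them, time stands still between calls to the robot, and variables do not carry over. Pictures are saved under pics/ and viewed, and the job is handed in when it is done.

Besides the shell and the picture viewer there is one more tool, called after "Emit:" as name(argument=value, ...) on one line, values as JSON. move_arm: Moves the arm, as the interface text tells. Its arguments: {"type":"object","properties":{"moves":{"type":"array","items":{"type":"number"}},"claw":{"type":"number"},"newtons":{"type":"number"}},"required":["moves"]}

```bash
ls; mkdir -p pics; python3 - <<'E'
from plant import manip
import cv2
print(manip.pinch_z)
s=manip.observe(); print(s)
for n in ["scene","side","wrist"]:
    d=manip.snapshot(n); cv2.imwrite(f"pics/{n}0.png",d["pixels"][:,:,::-1]); print(n,d["fx"],d["fy"],d["cx"],d["cy"],d["world_to_cam"].round(4).tolist())
E
```

```text
pics
0.0187
{'t': 0.0, 'joints': array([-1.13019948,  0.68998412, -0.19453044,  1.56634049,  0.15730042,
        0.90248417, -0.21509624]), 'qd': array([ 3.30178150e-04, -2.40163547e-03, -1.51334330e-03, -2.29565606e-03,
        1.17869922e-05,  1.36636830e-03,  5.89839203e-04]), 'tau': array([-6.42840896e-04, -5.27572560e+01, -1.26681156e+00, -1.53424859e+01,
       -5.25718136e-02,  6.70606431e-03,  1.72090540e-04]), 'position': array([0.24708157, 0.57340274, 0.2379113 ]), 'tool_rot': array([[-6.09342636e-04,  3.95576580e-01,  9.18432794e-01],
       [-1.71859853e-03,  9.18431194e-01, -3.95577031e-01],
       [-9.99998338e-01, -1.81945920e-03,  1.20198045e-04]]), 'ft_force': array([-0.26670819, -0.32384907, -0.17370075]), 'moment': array([-0.04783817,  0.01049533, -0.03146179]), 'gripper_width': 0.08784481280994345}
scene 531.2996254600628 531.2996254600628 320.2533143204356 241.63045688722485 [[0.6296, -0.7768, 0.0096, -0.4172], [-0.549, -0.4536, -0.702, 0.3121], [0.5497, 0.4368, -0.7121, 1.0726], [0.0, 0.0, 0.0, 1.0]]
side 468.1431533120193 468.1431533120193 326.05892783400435 230.18456156158223 [[-0.9954, -0.0937, -0.0193, 0.5237], [-0.0353, 0.5463, -0.8368, 0.1284], [0.089, -0.8323, -0.5471, 1.2014], [0.0, 0.0, 0.0, 1.0]]
wrist 334.8103827907484 334.8103827907484 324.2933986176372 247.96305893048063 [[0.3942, 0.919, -0.0024, -0.6255], [0.8881, -0.3803, 0.2581, -0.0368], [0.2362, -0.1039, -0.9661, 0.3894], [0.0, 0.0, 0.0, 1.0]]
```

View pics/scene0.png

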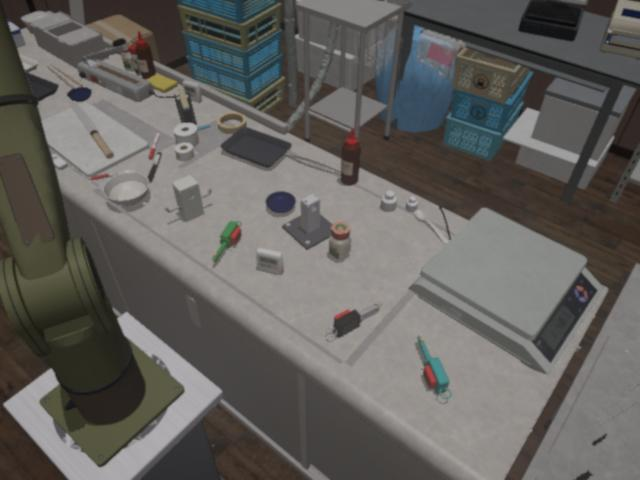

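View pics/side0.png

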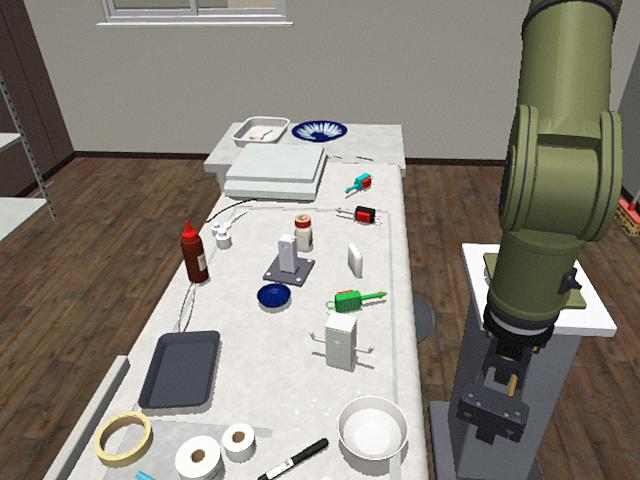

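View pics/wrist0.png

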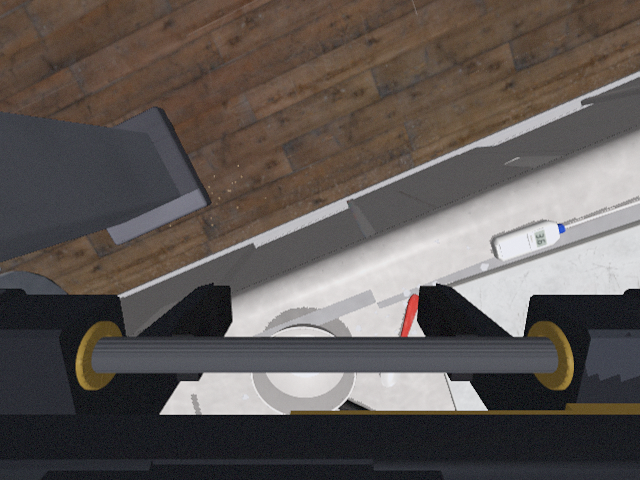

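```bash
cat > h.py <<'E'
import numpy as np, cv2, pickle, os
from plant import manip
def snap(n,tag):
    d=manip.snapshot(n); cv2.imwrite(f"pics/{tag}.png",d["pixels"][:,:,::-1]); pickle.dump(d,open(f"pics/{tag}.pkl","wb")); return d
def load(tag): return pickle.load(open(f"pics/{tag}.pkl","rb"))
def crop(tag,x0,y0,w,h,s,out):
    im=cv2.imread(f"pics/{tag}.png")[y0:y0+h,x0:x0+w]
    im=cv2.resize(im,None,fx=s,fy=s,interpolation=cv2.INTER_CUBIC); 
    for k in range(0,w,10): cv2.line(im,(int(k*s),0),(int(k*s),8 if (x0+k)%50 else 16),(0,255,255),1)
    for k in range(0,h,10): cv2.line(im,(0,int(k*s)),(8 if (y0+k)%50 else 16,int(k*s)),(0,255,255),1)
    cv2.imwrite(f"pics/{out}.png",im)
def proj(d,p):
    M=d["world_to_cam"]; c=M[:3,:3]@np.asarray(p,float)+M[:3,3]
    return np.array([d["fx"]*c[0]/c[2]+d["cx"],d["fy"]*c[1]/c[2]+d["cy"]])
def back(d,uv,z):
    M=d["world_to_cam"];R=M[:3,:3];o=-R.T@M[:3,3]
    r=R.T@np.array([(uv[0]-d["cx"])/d["fx"],(uv[1]-d["cy"])/d["fy"],1]); return o+r*(z-o[2])/r[2]
def tri(obs):
    A=[];b=[]
    for d,uv in obs:
        M=d["world_to_cam"];R=M[:3,:3];o=-R.T@M[:3,3]
        r=R.T@np.array([(uv[0]-d["cx"])/d["fx"],(uv[1]-d["cy"])/d["fy"],1]);r/=np.linalg.norm(r)
        P=np.eye(3)-np.outer(r,r);A.append(P);b.append(P@o)
    return np.linalg.lstsq(np.vstack(A),np.hstack(b),rcond=None)[0]
E
python3 - <<'E'
from h import *
for n in ["scene","side"]: snap(n,n+"0")
crop("scene0",150,160,240,190,3.3,"c1")
crop("side0",230,160,170,220,2.7,"c2")
crop("scene0",310,280,100,75,8,"c3")
crop("side0",320,190,80,55,10,"c4")
E
```

```text
(no output)
```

View pics/c1.png

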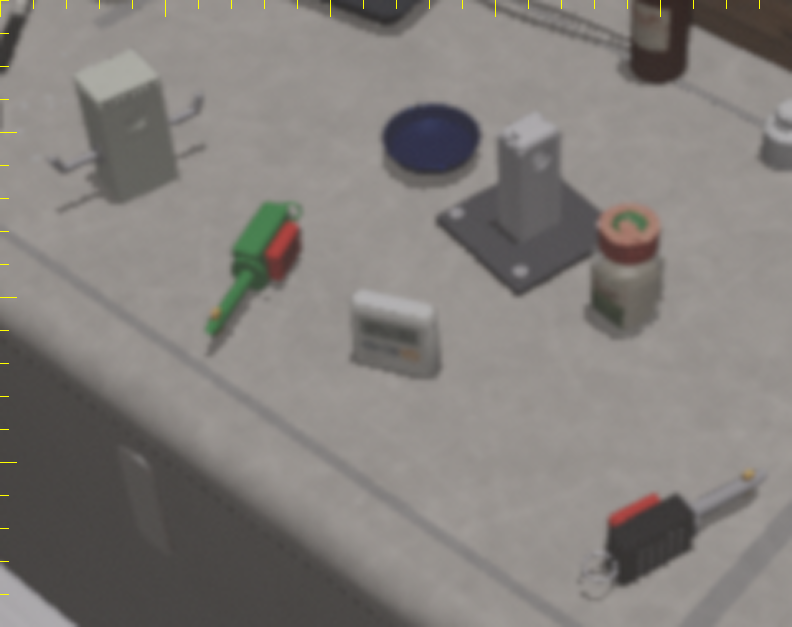

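View pics/c2.png

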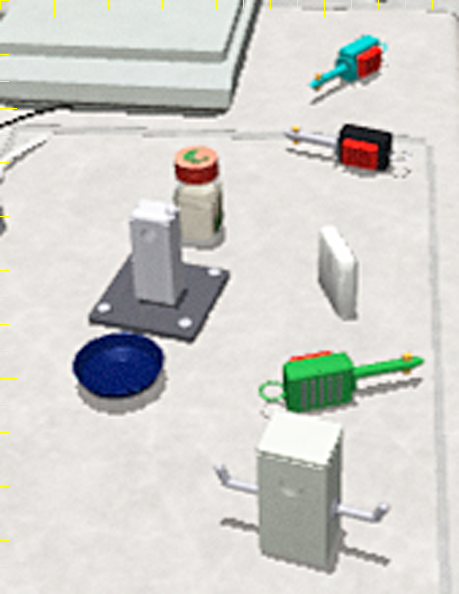

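View pics/c3.png

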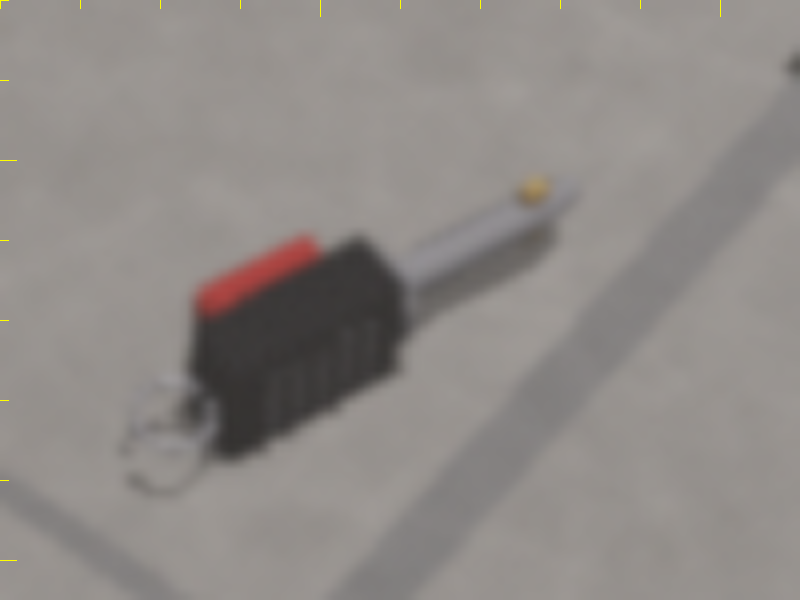

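View pics/c4.png

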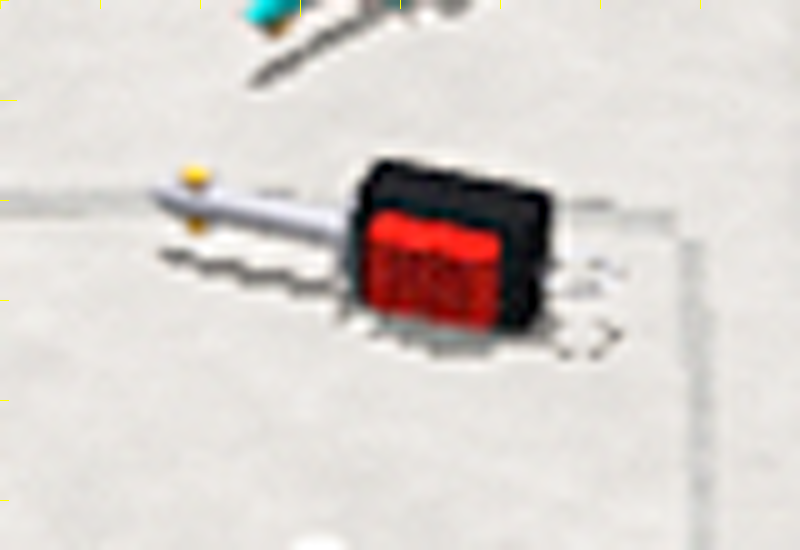

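The black pin with the steel shank at scene (347,322) is the one meant: it isn't green or turquoise. The look-alikes are the green pin at (229,240) and the turquoise one at (434,370). The hanger is at (188,198), the post at (312,215), the jar at (340,240) on the -y side, the dish at (281,203) on the +y side and the timer at (269,260). Next I'll fit poses from the corner pixels.

```bash
python3 - <<'E'
from h import *
from scipy.optimize import least_squares
sc=load("scene0"); si=load("side0")
A=lambda x,y:(150+x/3.3,160+y/3.3)
B=lambda x,y:(230+x/2.7,160+y/2.7)
for nm,uv,z in [("hanger",A(116,78),.11),("foot",A(520,225),.01),("pin",A(650,525),.03),("jar",A(630,220),.097),("timer",A(395,300),.066),("dish",A(432,140),.02),("scale",(420,285),.0),("scaleR",(546,370),0)]:
    print(nm,back(sc,uv,z).round(3))
for nm,uv,z in [("hanger",B(303,435),.11),("foot",B(160,298),.01),("pin",B(365,140),.03),("jar",B(197,157),.097),("timer",B(335,235),.066),("dish",B(118,358),.02)]:
    print(nm,back(si,uv,z).round(3))
E
```

```text
hanger [0.462 0.289 0.11 ]
foot [0.616 0.006 0.01 ]
pin [ 0.434 -0.261  0.03 ]
jar [ 0.603 -0.112  0.097]
timer [ 0.454 -0.013  0.066]
dish [0.64  0.121 0.02 ]
scale [ 0.645 -0.325  0.   ]
scaleR [ 0.614 -0.654  0.   ]
hanger [0.464 0.296 0.11 ]
foot [0.622 0.015 0.01 ]
pin [ 0.429 -0.265  0.03 ]
jar [ 0.599 -0.109  0.097]
timer [ 0.453 -0.024  0.066]
dish [0.644 0.118 0.02 ]
```

```bash
cat >> h.py <<'E'
def fit(obs,x0):
    "obs: list of (d,uv,local pt). pose x,y,yaw"
    from scipy.optimize import least_squares
    def f(p):
        c,s=np.cos(p[2]),np.sin(p[2]); r=[]
        for d,uv,l in obs: r+=list(proj(d,(p[0]+c*l[0]-s*l[1],p[1]+s*l[0]+c*l[1],l[2]))-uv)
        return np.array(r)
    q=least_squares(f,x0,loss="soft_l1"); return q.x,f(q.x).reshape(-1,2)
E
python3 - <<'E'
from h import *
sc=load("scene0"); si=load("side0")
A=lambda x,y:(150+x/3.3,160+y/3.3)
B=lambda x,y:(230+x/2.7,160+y/2.7)
ax,ay=.027,.022
# world pts of tops
for uv in [A(76,80),A(131,52),A(158,78),A(98,104)]: print(back(sc,uv,.11).round(3))
for uv in [B(275,413),B(342,424),B(338,455),B(259,447)]: print(back(si,uv,.11).round(3))
for uv in [A(438,218),A(518,293)]: print('foot',back(sc,uv,.01).round(3))
for uv in [B(90,322),B(195,340),B(229,270),B(128,258)]: print('foot',back(si,uv,.01).round(3))
crop("scene0",160,165,60,65,9,"c5"); crop("side0",300,300,90,80,8,"c6")
crop("scene0",275,185,80,75,8,"c7"); crop("side0",255,225,70,65,9,"c8")
E
```

```text
[0.441 0.311 0.11 ]
[0.492 0.305 0.11 ]
[0.483 0.264 0.11 ]
[0.433 0.276 0.11 ]
[0.486 0.274 0.11 ]
[0.435 0.282 0.11 ]
[0.437 0.315 0.11 ]
[0.495 0.311 0.11 ]
foot [0.58  0.062 0.01 ]
foot [ 0.557 -0.042  0.01 ]
foot [0.683 0.056 0.01 ]
foot [0.579 0.076 0.01 ]
foot [ 0.56  -0.035  0.01 ]
foot [ 0.666 -0.048  0.01 ]
```

View pics/c5.png

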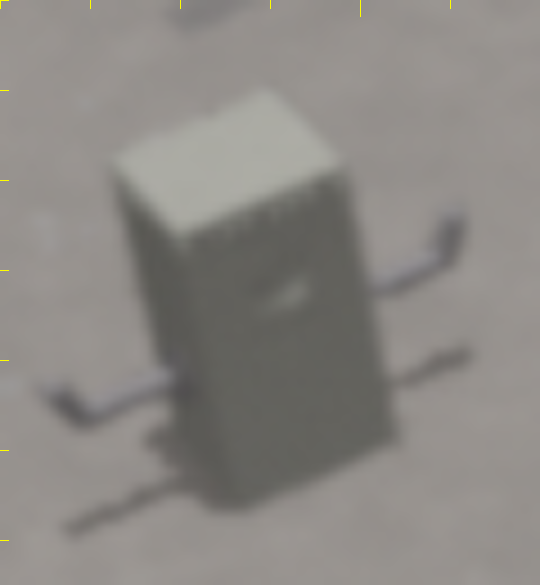

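View pics/c6.png

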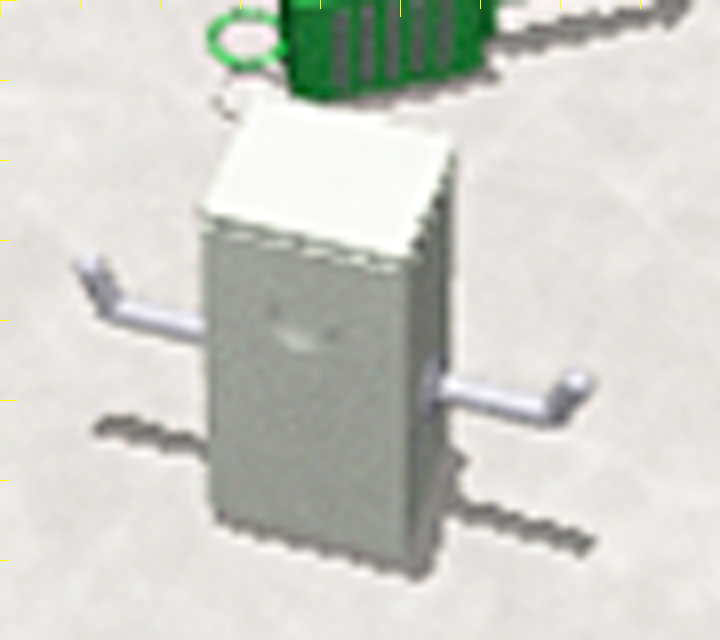

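View pics/c7.png

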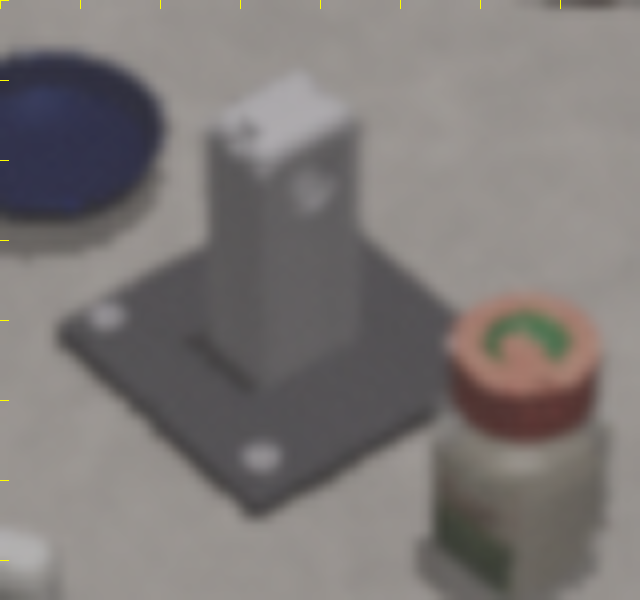

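View pics/c8.png

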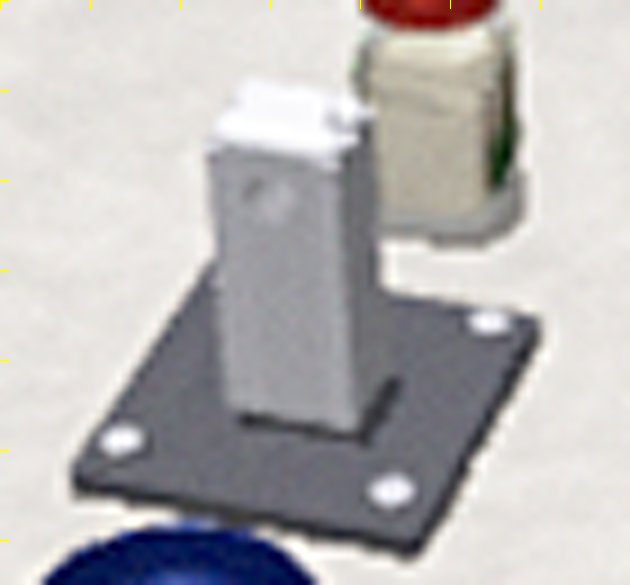

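```bash
cat >m1.py <<'E'
from h import *
sc=load("scene0"); si=load("side0")
def C(x0,y0,s): return lambda x,y: np.array([(x+.5)/s-.5+x0,(y+.5)/s-.5+y0])
c5,c6,c7,c8,c3,c4=C(160,165,9),C(300,300,8),C(275,185,8),C(255,225,9),C(310,280,8),C(320,190,10)
a,b=.027,.022
H=[(sc,c5(115,158),(-a,b,.11)),(sc,c5(265,90),(a,b,.11)),(sc,c5(345,160),(a,-b,.11)),(sc,c5(180,233),(-a,-b,.11)),(sc,c5(240,510),(-a,-b,0)),(sc,c5(400,437),(a,-b,0)),
(si,c6(255,97),(a,-b,.11)),(si,c6(455,148),(-a,-b,.11)),(si,c6(405,255),(-a,b,.11)),(si,c6(203,213),(a,b,.11)),(si,c6(218,515),(a,b,0)),(si,c6(412,572),(-a,b,0))]
f=.055;p,q=.02,.015
P=[(sc,c7(60,325),(-f,f,.01)),(sc,c7(258,507),(-f,-f,.01)),(sc,c7(265,388),(-p,-q,.01)),(sc,c7(362,340),(p,-q,.01)),(sc,c7(313,188),(0,-q,.088)),
(si,c8(75,478),(f,f,.01)),(si,c8(415,545),(-f,f,.01)),(si,c8(540,322),(-f,-f,.01)),(si,c8(235,415),(p,q,.01)),(si,c8(355,428),(-p,q,.01)),(si,c8(268,198),(0,q,.088))]
Q=[(sc,c3(362,238),(.03,.015,.044)),(sc,c3(405,283),(.03,-.015,.044)),(sc,c3(400,370),(.03,-.015,0)),(sc,c3(235,460),(-.03,-.015,0)),(sc,c3(535,180),(.0845,0,.0335)),(sc,c3(578,187),(.1,0,.022)),
(si,c4(195,170),(.0845,0,.0335)),(si,c4(152,193),(.1,0,.022)),(si,c4(385,160),(.03,-.015,.044)),(si,c4(550,190),(-.03,-.015,.044))]
for n,O,x0 in [("hanger",H,(.463,.29,-.1)),("post",P,(.62,.01,-.1)),("pin",Q,(.43,-.263,0))]:
    for nm,o in [("both",O),("scene",[k for k in O if k[0] is sc]),("side",[k for k in O if k[0] is si])]:
        x,r=fit(o,x0); print(n,nm,x.round(4)); 
        if nm=="both": print(r.round(1).tolist())
E
python3 m1.py
```

```text
hanger both [ 0.4661  0.2968 -0.2148]
[[-1.5, -0.6], [0.4, -1.0], [-0.2, -0.4], [-0.6, -0.3], [0.1, 0.3], [-0.1, 0.1], [-0.1, -0.3], [0.4, -1.5], [1.0, 0.4], [-0.2, -0.1], [-0.9, 0.0], [-0.4, -1.2]]
hanger scene [ 0.4656  0.2954 -0.2033]
hanger side [ 0.4659  0.2981 -0.234 ]
post both [ 0.6248  0.0039 -0.2065]
[[-0.9, -0.8], [-0.1, -0.3], [0.1, 0.0], [-0.2, -0.6], [0.1, -0.4], [-1.2, -1.0], [0.8, -1.0], [0.5, -1.1], [-0.7, -0.8], [0.1, 0.3], [0.7, 0.4]]
post scene [ 0.624   0.0025 -0.2095]
post side [ 0.6247  0.0063 -0.2114]
pin both [ 0.4316 -0.2594 -0.3317]
[[-1.4, -4.2], [1.0, -0.5], [0.3, 0.4], [-1.3, 0.8], [0.3, 0.4], [-0.0, -0.2], [0.0, -0.1], [-0.2, -0.2], [-0.9, -0.9], [0.9, -0.1]]
pin scene [ 0.4315 -0.26   -0.3242]
pin side [ 0.432  -0.2565 -0.3546]
```

Emit:
move_arm(moves=[40,-50,0,0,0,0.04,80,-100,0,0,0,0.08,120,-150,0,0,0,0.12,160,-200,-10,0,0,0.16,195,-245,-20,0,0,0.19], claw=1)

```text
t: 0.88
position: [0.4423, 0.3293, 0.2192]
tool_rot: [[0.001, 0.214, 0.977], [0.001, 0.977, -0.214], [-1.0, 0.001, 0.001]]
ft_force: [1.0, 0.9, -0.2]
gripper_width: 0.0878
```

Emit:
move_arm(moves=[24,-31,-30,0,0,0,24,-31,-50,0,0,0,24,-31,-50,0,0,0,24,-31,-50,0,0,0])

```text
t: 1.38
position: [0.4648, 0.3009, 0.1698]
tool_rot: [[0.001, 0.214, 0.977], [0.001, 0.977, -0.214], [-1.0, 0.001, 0.0]]
ft_force: [0.9, -0.5, 0.5]
gripper_width: 0.088
```

```bash
python3 - <<'E'
from h import *
s=manip.observe(); print(s["t"],s["position"],s["tool_rot"].round(3).tolist(),s["joints"].round(2),s["ft_force"])
snap("side","side1"); snap("scene","scene1");snap("wrist","wrist1")
E
```

```text
1.375 [0.46478536 0.30087308 0.16980656] [[0.001, 0.214, 0.977], [0.001, 0.977, -0.214], [-1.0, 0.001, 0.0]] [-0.5   0.7  -0.26  1.85  0.28  0.63  0.42] [ 0.86087801 -0.45700238  0.49747193]
```

View pics/wrist1.png

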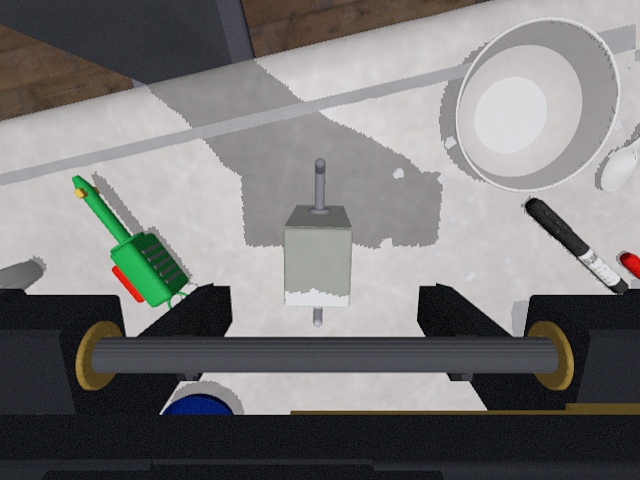

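View pics/side1.png

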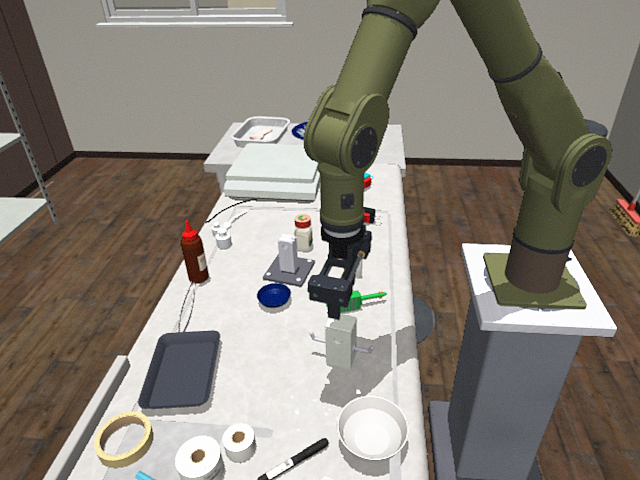

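```bash
python3 - <<'E'
from h import *
d=load("wrist1")
c=[back(d,u,.11) for u in [(284,228),(351,228),(352,306),(284,304)]]
print(np.round(c,4),np.mean(c,0)); print(manip.observe()["position"])
v=c[1]-c[0]; print(np.arctan2(v[1],v[0]), np.linalg.norm(v),np.linalg.norm(c[3]-c[0]))
v=c[2]-c[3]; print(np.arctan2(v[1],v[0]))
E
```

```text
[[0.4369 0.2829 0.11  ]
 [0.4459 0.324  0.11  ]
 [0.4982 0.3144 0.11  ]
 [0.4871 0.2703 0.11  ]] [0.46702585 0.2978951  0.11      ]
[0.46499734 0.30081021 0.17006543]
1.3567544320795077 0.04206102438840488 0.051731496924029306
1.3245707978418404
```

Emit:
move_arm(moves=[1.5,-3.2,-20,0,0,0,1.5,-3.2,-60,0,0,0,1.5,-3.2,-100,0,0,0,1.5,-3.2,-100,0,0,0])

```text
t: 2.02
position: [0.4649, 0.296, 0.0675]
tool_rot: [[-0.004, 0.214, 0.977], [-0.003, 0.977, -0.214], [-1.0, -0.003, -0.003]]
ft_force: [-0.5, -0.7, 0.6]
gripper_width: 0.0884
```

Emit:
move_arm(moves=[0,0,0,0,0,0,0,0,0,0,0,0,0,0,0,0,0,0,0,0,0,0,0,0,0,0,0,0,0,0], claw=-1, newtons=25)

```text
t: 2.65
position: [0.4666, 0.2964, 0.0694]
tool_rot: [[0.0, 0.215, 0.977], [0.0, 0.977, -0.215], [-1.0, 0.0, 0.0]]
ft_force: [0.3, -1.2, 1.9]
gripper_width: 0.0434
```

```bash
python3 - <<'E'
from h import *
s=manip.observe(); print(s["t"],s["position"],s["gripper_width"],s["ft_force"],s["moment"])
snap("side","side2"); snap("scene","scene2");snap("wrist","wrist2")
crop("side2",280,260,110,120,5,"c9")
E
```

```text
2.65 [0.46660526 0.29640267 0.06944383] 0.04341592897746217 [ 0.25079034 -1.21174673  1.88674154] [-0.01988537  0.06391442  0.05289969]
```

View pics/c9.png

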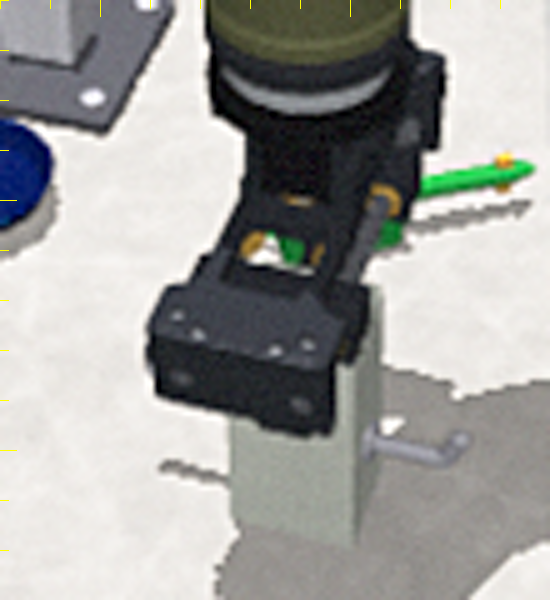

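Emit:
move_arm(moves=[0,0,20,0,0,0,0,0,70,0,0,0,0,0,125,0,0,0,15,-28,145,0,0,0,38,-70,145,0,0,0.005])

```text
t: 3.42
position: [0.5047, 0.2282, 0.2157]
tool_rot: [[0.002, 0.206, 0.979], [0.003, 0.979, -0.206], [-1.0, 0.004, 0.002]]
ft_force: [0.4, -0.9, -4.4]
gripper_width: 0.0437
```

Emit:
move_arm(moves=[24,-44,0,0,0,0,48,-88,0,0,0,0,72,-132,0,0,0,0,96,-178,0,0,0,0,120,-222,0,0,0,0])

```text
t: 4.05
position: [0.6242, 0.0027, 0.213]
tool_rot: [[-0.002, 0.21, 0.978], [-0.0, 0.978, -0.21], [-1.0, -0.001, -0.002]]
ft_force: [0.4, 0.1, -3.7]
gripper_width: 0.0433
```

Emit:
move_arm(moves=[0,0,0,0,0,0,0,0,0,0,0,0,0,0,0,0,0,0])

```text
t: 4.42
position: [0.6236, 0.0065, 0.2138]
tool_rot: [[-0.001, 0.207, 0.978], [0.001, 0.978, -0.207], [-1.0, 0.001, -0.002]]
ft_force: [0.5, -0.7, -3.9]
gripper_width: 0.0435
```

```bash
python3 - <<'E'
from h import *
s=manip.observe(); print(s["t"],s["position"],s["gripper_width"],s["ft_force"],s["moment"],s["tool_rot"].round(4).tolist())
snap("side","side3"); snap("scene","scene3");snap("wrist","wrist3")
crop("side3",230,180,120,120,5,"d1"); crop("scene3",260,120,110,130,5,"d2")
E
```

```text
4.425 [0.6235878  0.00652718 0.21376112] 0.04349655972800497 [ 0.54645774 -0.6862943  -3.86479962] [0.00243691 0.02500502 0.00530088] [[-0.0013, 0.2075, 0.9782], [0.0012, 0.9782, -0.2075], [-1.0, 0.0009, -0.0016]]
```

View pics/d1.png

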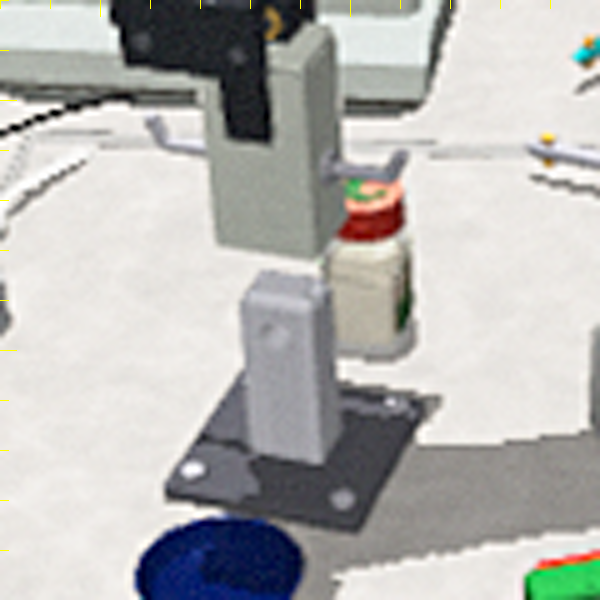

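View pics/d2.png

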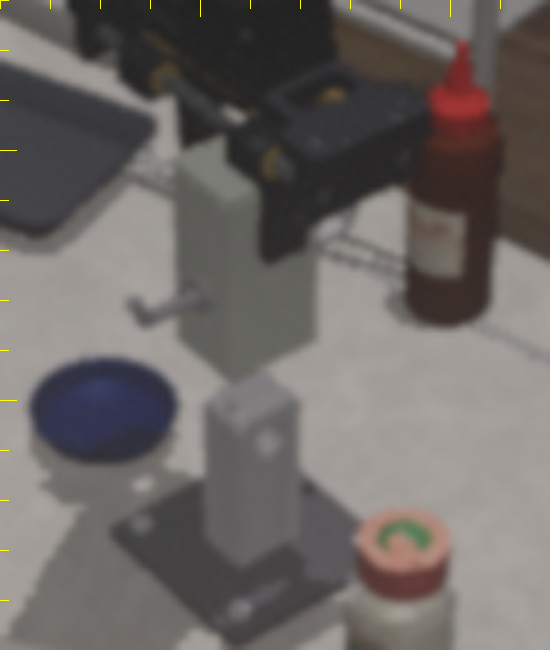

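View pics/wrist3.png

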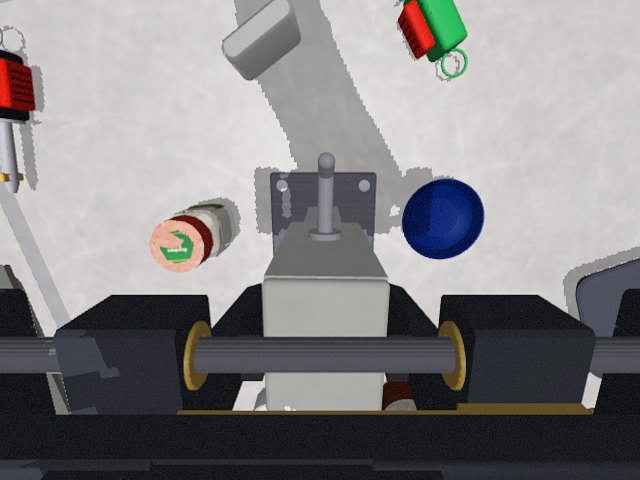

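```bash
python3 - <<'E'
from h import *
def C(x0,y0,s): return lambda x,y: np.array([(x+.5)/s-.5+x0,(y+.5)/s-.5+y0])
sc,si,w=load("scene3"),load("side3"),load("wrist3")
d1,d2=C(230,180,5),C(260,120,5)
a,b=.027,.022;z=.1444;f=.055;p,q=.02,.015
H=[(si,d1(215,243),(a,b,z)),(si,d1(318,257),(-a,b,z)),(sc,d2(178,338),(-a,b,z)),(sc,d2(240,378),(-a,-b,z)),(sc,d2(317,335),(a,-b,z))]
P=[(si,d1(165,490),(f,f,.01)),(si,d1(357,527),(-f,f,.01)),(si,d1(440,398),(-f,-f,.01)),(si,d1(250,452),(p,q,.01)),(si,d1(322,465),(-p,q,.01)),(si,d1(275,333),(0,q,.088)),
(sc,d2(110,530),(-f,f,.01)),(sc,d2(235,643),(-f,-f,.01)),(sc,d2(240,566),(-p,-q,.01)),(sc,d2(268,443),(0,-q,.088))]
for n,O in [("H",H),("P",P)]:
    for k in (None,sc,si):
        o=[i for i in O if k is None or i[0] is k]
        x,r=fit(o,(.62,.005,-.2)); print(n,x.round(4),abs(r).max().round(1))
# wrist: foot front corners
for u in [(271,173),(376,173)]: print(back(w,u,.01).round(4))
x=(.6246,.0045,-.208); c,s=np.cos(x[2]),np.sin(x[2])
for l in [(-f,-f,.01),(-f,f,.01)]: print("pred",proj(w,(x[0]+c*l[0]-s*l[1],x[1]+s*l[0]+c*l[1],l[2])))
x=(.6236,.0065,-.209)
c,s=np.cos(x[2]),np.sin(x[2])
for l in [(-a,-b,z+.11),(-a,b,z+.11),(-a,-b,z),(-a,b,z)]: print("predH",proj(w,(x[0]+c*l[0]-s*l[1],x[1]+s*l[0]+c*l[1],l[2])))
crop("wrist3",240,150,160,150,5,"d3")
E
```

```text
H [ 0.6252  0.0058 -0.1415] 1.0
H [ 0.6262  0.0073 -0.1307] 0.5
H [ 0.6248  0.0023 -0.1721] 0.0
P [ 0.6241  0.0038 -0.2128] 2.2
P [ 0.6231  0.0032 -0.1974] 0.7
P [ 0.6238  0.0048 -0.2289] 1.9
[ 0.5625 -0.035   0.01  ]
[0.5846 0.07   0.01  ]
pred [267.43589626 170.63786658]
pred [375.269075   170.66093543]
predH [254.86322529 276.79150502]
predH [386.16643432 276.94742379]
predH [288.66770062 219.42651515]
predH [356.09020354 219.50847983]
```

View pics/d3.png

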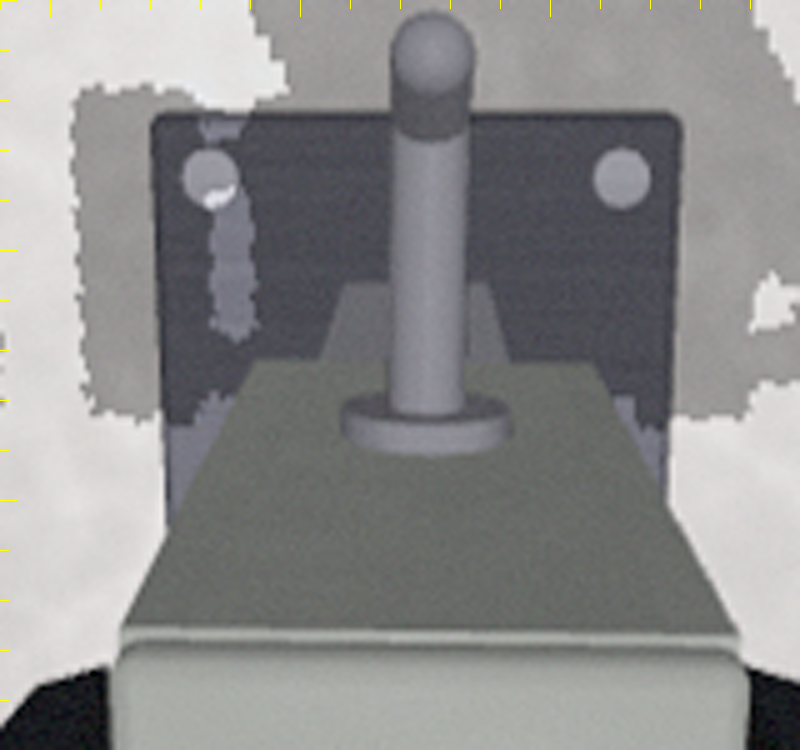

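```bash
python3 - <<'E'
from h import *
crop("side3",245,175,80,75,9,"d4"); crop("scene3",280,135,60,70,9,"d5")
E
```

```text
(no output)
```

View pics/d4.png

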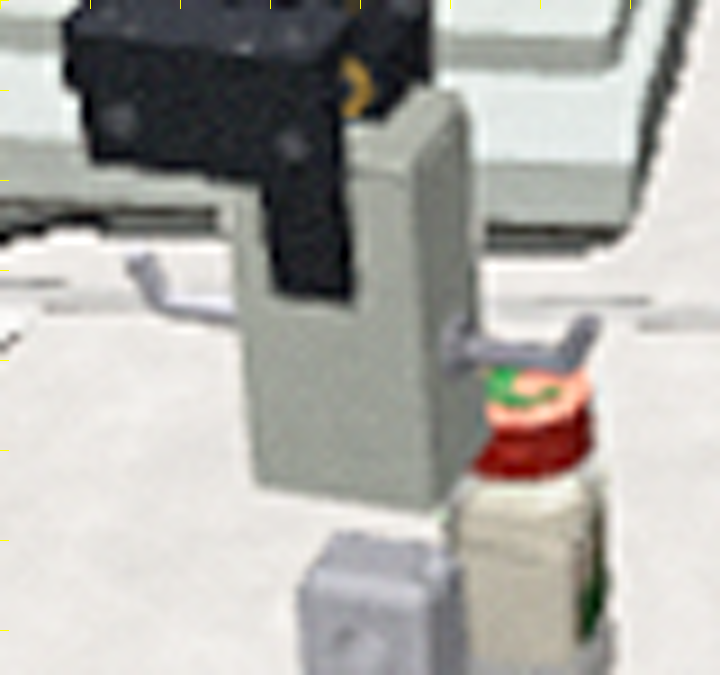

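View pics/d5.png

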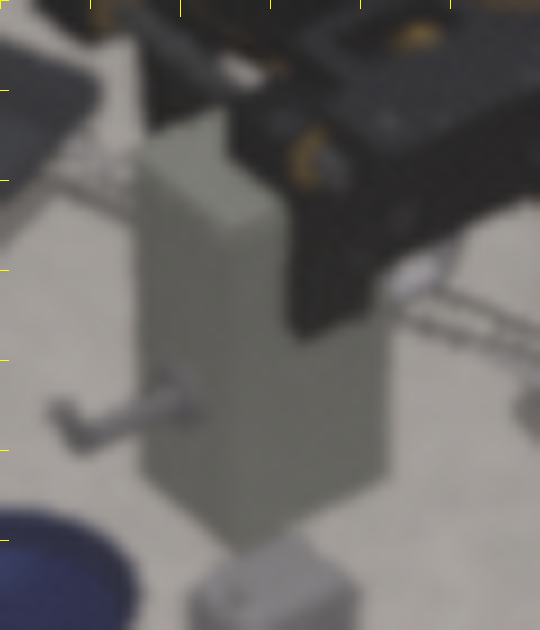

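```bash
python3 - <<'E'
from h import *
from scipy.optimize import least_squares
from scipy.spatial.transform import Rotation as Ro
def C(x0,y0,s): return lambda x,y: np.array([(x+.5)/s-.5+x0,(y+.5)/s-.5+y0])
sc,si,w=load("scene3"),load("side3"),load("wrist3")
d4,d5,d3=C(245,175,9),C(280,135,9),C(240,150,5)
a,b=.027,.022;h=.055
O=[(si,d4(255,485),(a,b,-h)),(si,d4(435,510),(-a,b,-h)),(si,d4(410,165),(-a,b,h)),
(sc,d5(143,472),(-a,b,-h)),(sc,d5(238,552),(-a,-b,-h)),(sc,d5(387,475),(a,-b,-h)),(sc,d5(140,150),(-a,b,h)),(sc,d5(230,232),(-a,-b,h))]
W=[(w,d3(245,360),(-a,-b,-h)),(w,d3(603,360),(-a,b,-h)),(w,d3(110,650),(-a,-b,h)),(w,d3(752,655),(-a,b,h))]
def run(O,full):
    def f(p):
        R=Ro.from_euler("ZYX",[p[3],p[4] if full else 0,p[5] if full else 0]).as_matrix()
        return np.concatenate([proj(d,np.array(p[:3])+R@np.array(l))-u for d,u,l in O])
    q=least_squares(f,[.6236,.0065,.2,-.2,0,0],loss="soft_l1"); print(q.x.round(4),f(q.x).reshape(-1,2).round(1).tolist())
run(O,0);run(O,1);run(W,0)
E
```

```text
[ 0.6235  0.0051  0.1994 -0.2224  0.      0.    ] [[-0.2, 0.0], [0.0, 0.6], [0.1, -0.5], [-0.2, 0.3], [-0.0, 0.6], [0.8, 0.4], [-1.0, -0.6], [0.4, -0.6]]
[ 0.6234  0.005   0.1994 -0.2237 -0.0039  0.0107] [[-0.4, -0.0], [-0.1, 0.7], [0.3, -0.7], [-0.3, 0.1], [-0.1, 0.6], [0.7, 0.4], [-0.9, -0.4], [0.5, -0.3]]
[ 0.6256  0.0077  0.1978 -0.2141  0.      0.    ] [[3.1, -0.2], [-1.7, 0.3], [-0.3, 0.1], [0.3, -0.1]]
```

Emit:
move_arm(moves=[0.8,-1.5,-10,0,0,0,0.8,-1.5,-25,0,0,0,0.8,-1.5,-40,0,0,0,0.8,-1.5,-46,0,0,0,0.8,-1.5,-50,0,0,0])

```text
t: 5.2
position: [0.6251, 0.0031, 0.1634]
tool_rot: [[-0.001, 0.21, 0.978], [0.0, 0.978, -0.21], [-1.0, -0.0, -0.001]]
ft_force: [-0.6, 0.4, -3.8]
gripper_width: 0.0435
```

Emit:
move_arm(moves=[0,0,0,0,0,0,0,0,0,0,0,0])

```text
t: 5.45
position: [0.6255, 0.003, 0.1645]
tool_rot: [[0.001, 0.21, 0.978], [0.0, 0.978, -0.21], [-1.0, 0.0, 0.001]]
ft_force: [0.1, -0.3, -3.7]
gripper_width: 0.0432
```

Emit:
move_arm(moves=[0,0,-15,0,0,0,0,0,-30,0,0,0,0,0,-45,0,0,0,0,0,-60,0,0,0,0,0,-72,0,0,0])

```text
t: 6.08
position: [0.625, 0.0031, 0.0908]
tool_rot: [[-0.001, 0.21, 0.978], [0.0, 0.978, -0.21], [-1.0, -0.0, -0.001]]
ft_force: [-0.1, 0.4, -4.3]
gripper_width: 0.0439
```

Emit:
move_arm(moves=[0,0,-6,0,0,0,0,0,-10,0,0,0,0,0,-13,0,0,0,0,0,-13,0,0,0])

```text
t: 6.58
position: [0.6256, 0.0031, 0.0796]
tool_rot: [[0.001, 0.21, 0.978], [0.0, 0.978, -0.21], [-1.0, 0.0, 0.001]]
ft_force: [-0.3, -0.5, -4.1]
gripper_width: 0.0434
```

Emit:
move_arm(moves=[0,0,0,0,0,0,0,0,0,0,0,0,0,0,0,0,0,0,0,0,0,0,0,0], claw=1)

```text
t: 7.08
position: [0.6254, 0.0031, 0.0793]
tool_rot: [[0.0, 0.21, 0.978], [0.0, 0.978, -0.21], [-1.0, 0.0, 0.0]]
ft_force: [0.1, -0.3, -0.3]
gripper_width: 0.0809
```

Emit:
move_arm(moves=[0,0,15,0,0,0,0,0,55,0,0,0,0,0,105,0,0,0,0,0,140,0,0,0,-26,-34,150,0,0,-0.02])

```text
t: 7.7
position: [0.6022, -0.0273, 0.2332]
tool_rot: [[0.009, 0.225, 0.974], [0.004, 0.974, -0.225], [-1.0, 0.005, 0.008]]
ft_force: [-0.9, -0.3, 0.1]
gripper_width: 0.0878
```

Emit:
move_arm(moves=[-36,-48,0,0,0,-0.03,-72,-96,0,0,0,-0.05,-108,-144,0,0,0,-0.08,-144,-192,0,0,0,-0.1,-168,-228,-20,0,0,-0.103])

```text
t: 8.32
position: [0.4303, -0.2618, 0.211]
tool_rot: [[0.003, 0.331, 0.944], [-0.003, 0.944, -0.331], [-1.0, -0.002, 0.004]]
ft_force: [0.0, -0.4, -0.9]
gripper_width: 0.0879
```

Emit:
move_arm(moves=[0,0,-40,0,0,0,0,0,-60,0,0,0,0,0,-60,0,0,0])

```text
t: 8.7
position: [0.4307, -0.2587, 0.1489]
tool_rot: [[-0.002, 0.328, 0.945], [0.001, 0.945, -0.328], [-1.0, 0.0, -0.002]]
ft_force: [-0.1, -1.2, 0.4]
gripper_width: 0.0882
```

```bash
python3 - <<'E'
from h import *
s=manip.observe(); print(s["t"],s["position"],s["gripper_width"],s["ft_force"],s["joints"].round(2),s["tool_rot"].round(4).tolist())
snap("side","side4"); snap("scene","scene4");snap("wrist","wrist4")
crop("side4",230,180,120,120,5,"e1"); crop("scene4",260,160,110,110,5,"e2")
E
```

```text
8.7 [ 0.43069094 -0.25871221  0.14887028] 0.0881502778736903 [-0.11987399 -1.19180905  0.3505932 ] [ 0.62  0.69 -0.28  2.01  0.38  0.5   1.3 ] [[-0.0017, 0.3285, 0.9445], [0.0007, 0.9445, -0.3285], [-1.0, 0.0002, -0.0018]]
```

View pics/e1.png

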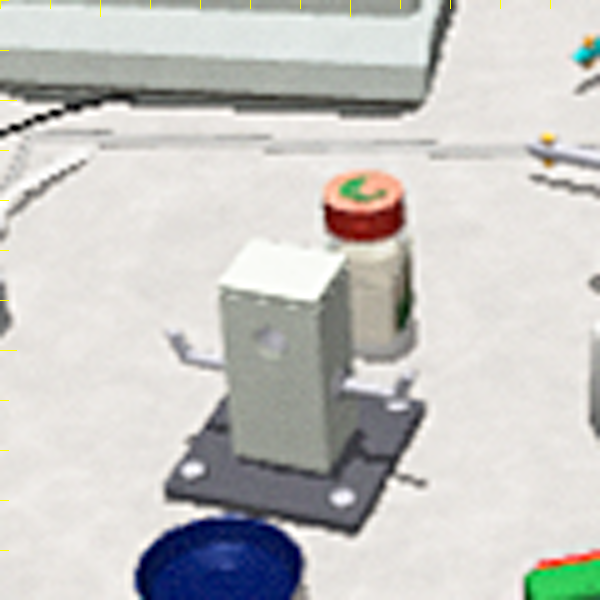

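View pics/e2.png

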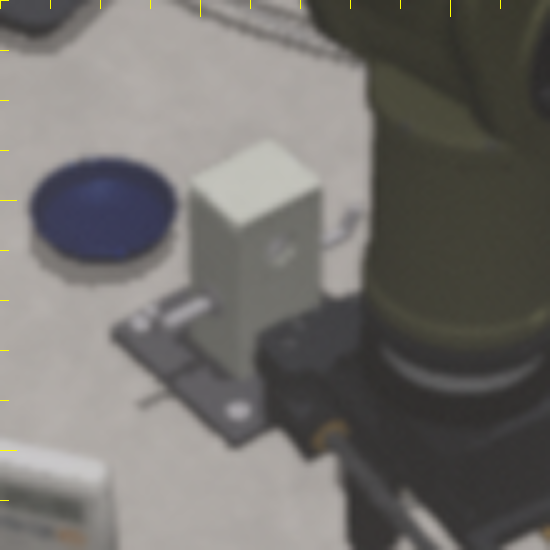

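View pics/wrist4.png

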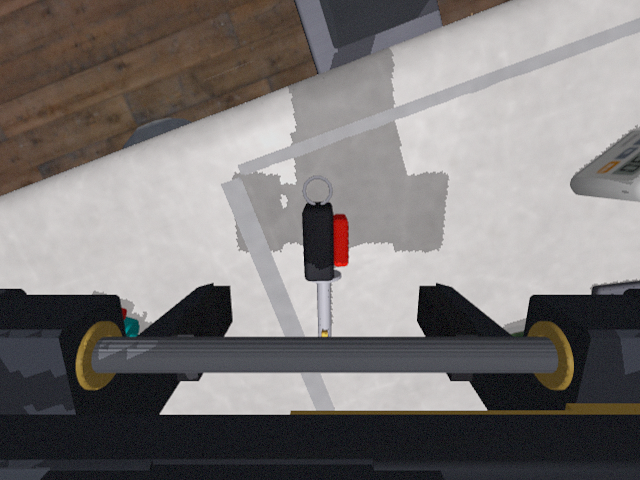

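```bash
python3 - <<'E'
from h import *
crop("wrist4",270,170,110,180,4.4,"e3")
E
```

```text
(no output)
```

View pics/e3.png

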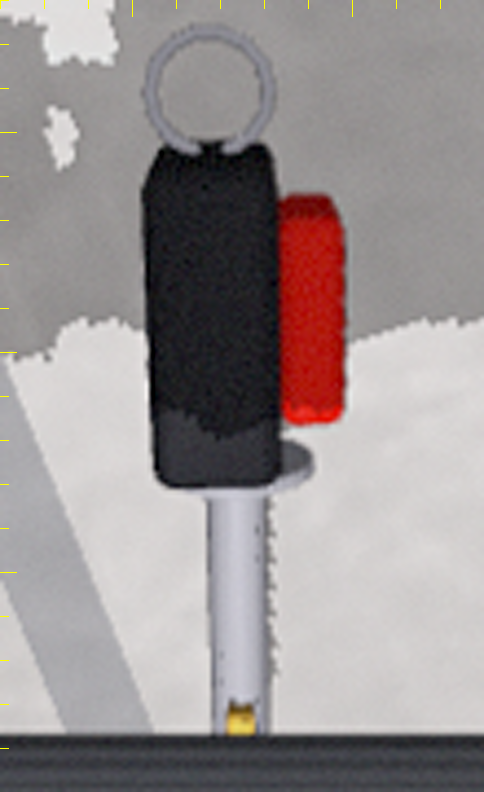

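```bash
python3 - <<'E'
from h import *
def C(x0,y0,s): return lambda x,y: np.array([(x+.5)/s-.5+x0,(y+.5)/s-.5+y0])
w=load("wrist4"); e=C(270,170,4.4)
O=[(w,e(153,488),(.03,-.015,.044)),(w,e(282,488),(.03,.015,.044)),(w,e(237,492),(.033,0,.022)),(w,e(241,730),(.085,0,.0335)),(w,e(212,145),(-.03,0,.022))]
x,r=fit(O[:4],(.43,-.26,-.33)); print(x,r.round(1).tolist())
a=back(w,e(238,500),.022);b=back(w,e(241,730),.022);v=b-a;print(a,b,np.arctan2(v[1],v[0]))
E
```

```text
[ 0.43085843 -0.25916153 -0.30976518] [[-0.4, 0.8], [7.7, 0.0], [-0.6, -6.2], [-0.1, 0.3]]
[ 0.46953506 -0.27097361  0.022     ] [ 0.5177594  -0.28701506  0.022     ] -0.3211285055910984
```

Emit:
move_arm(moves=[1,-0.6,-40,0,0,0.012,1,-0.6,-85,0,0,0.012,1,-0.6,-120,0,0,0.012,1,-0.6,-135,0,0,0.012,1,-0.6,-141,0,0,0.012])

```text
t: 9.48
position: [0.4329, -0.2597, 0.0084]
tool_rot: [[0.001, 0.317, 0.948], [-0.0, 0.948, -0.317], [-1.0, -0.0, 0.001]]
ft_force: [0.2, 0.4, 1.0]
gripper_width: 0.0879
```

Emit:
move_arm(moves=[0,0,0,0,0,0,0,0,0,0,0,0,0,0,0,0,0,0,0,0,0,0,0,0,0,0,0,0,0,0], claw=-1, newtons=25)

```text
t: 10.1
position: [0.4323, -0.2596, 0.0083]
tool_rot: [[0.0, 0.317, 0.948], [-0.0, 0.948, -0.317], [-1.0, 0.0, 0.0]]
ft_force: [-0.2, 0.5, -0.6]
gripper_width: 0.0404
```

```bash
python3 - <<'E'
from h import *
s=manip.observe(); print(s["t"],s["position"],s["gripper_width"],s["ft_force"],s["moment"],s["tool_rot"].round(4).tolist())
snap("side","side5"); snap("scene","scene5");snap("wrist","wrist5")
crop("side5",320,180,80,60,7,"f1"); crop("scene5",300,270,110,90,7,"f2")
E
```

```text
10.1 [ 0.43225783 -0.25961516  0.00827231] 0.04040575521479309 [-0.1929266   0.45481061 -0.57090376] [-0.02665396 -0.02122505 -0.05020993] [[0.0002, 0.3173, 0.9483], [-0.0, 0.9483, -0.3173], [-1.0, 0.0, 0.0002]]
```

View pics/f1.png

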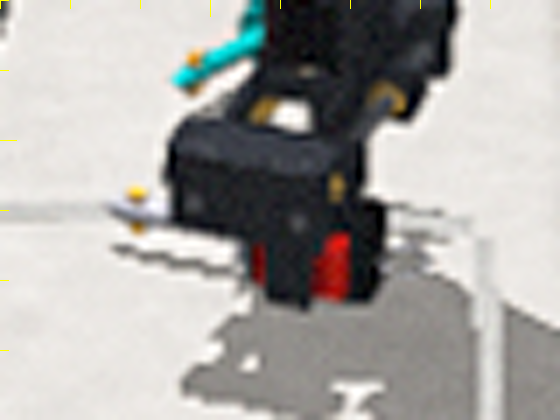

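View pics/f2.png

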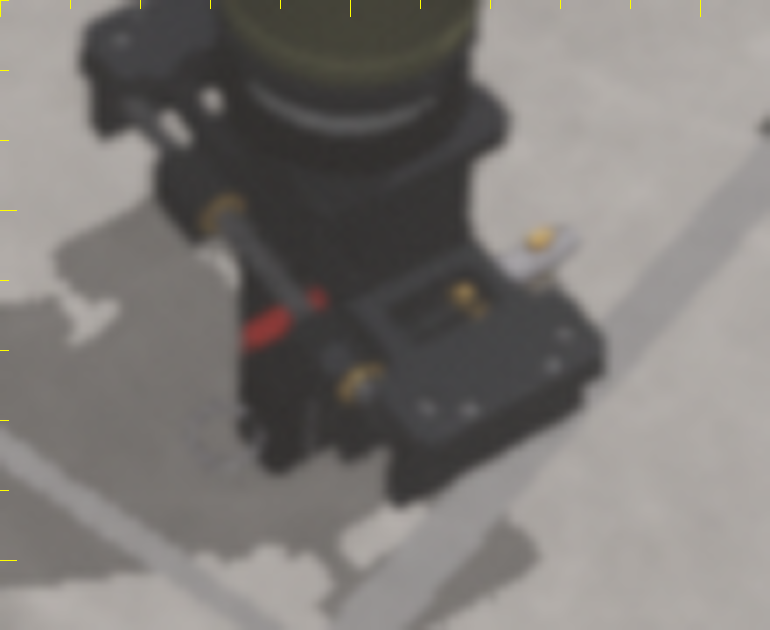

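View pics/wrist5.png

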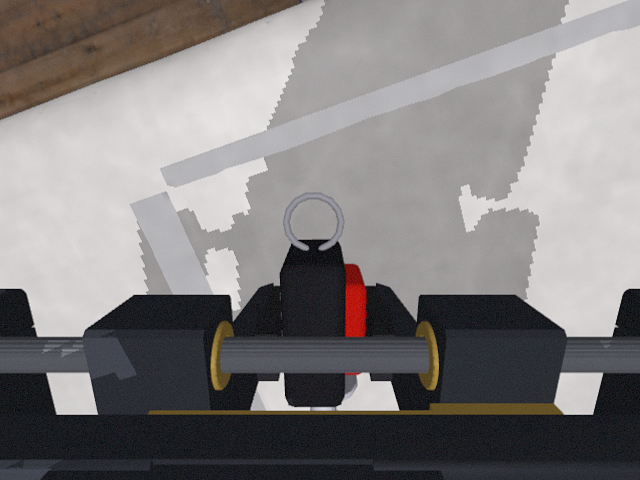

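Emit:
move_arm(moves=[0,0,0,0,0,0,0,0,0,0,0,0,0,0,0,0,0,0,0,0,0,0,0,0])

```text
t: 10.75
position: [0.4321, -0.2599, 0.0082]
tool_rot: [[-0.0, 0.318, 0.948], [-0.0, 0.948, -0.318], [-1.0, -0.0, -0.0]]
ft_force: [-0.6, -1.7, 2.3]
gripper_width: 0.0297
```

```bash
python3 - <<'E'
from h import *
s=manip.observe(); print(s["t"],s["position"],s["gripper_width"],s["ft_force"],s["moment"])
snap("wrist","wrist6"); snap("side","side6");crop("side6",320,180,80,60,9,"f3");crop("wrist6",240,170,160,250,3,"f4")
E
```

```text
10.75 [ 0.43207476 -0.25993844  0.008185  ] 0.029726935253046264 [-0.62791024 -1.67933872  2.31792384] [-0.4300823   0.19514883  0.00735598]
```

View pics/f4.png

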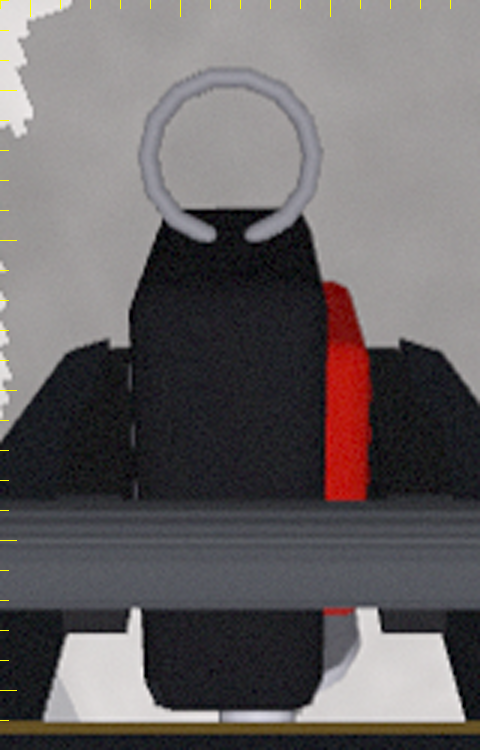

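View pics/f3.png

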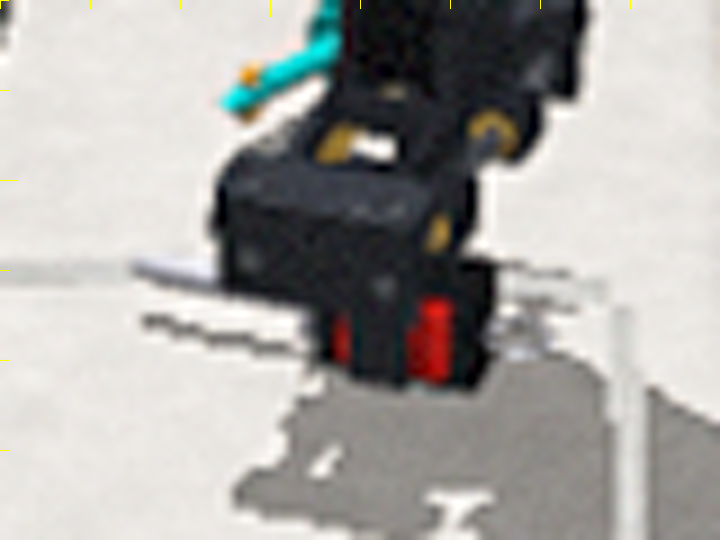

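Emit:
move_arm(moves=[0,0,15,0,0,0,0,0,60,0,0,0,0,0,120,0,0,-0.1,0,0,180,0,0,-0.27,0,0,230,0,0,-0.45])

```text
t: 11.48
position: [0.432, -0.2585, 0.241]
tool_rot: [[0.002, 0.701, 0.713], [0.001, 0.713, -0.701], [-1.0, 0.002, 0.0]]
ft_force: [0.7, -0.4, -2.3]
gripper_width: 0.03
```

Emit:
move_arm(moves=[20,38,0,0,0,-0.18,44,82,0,0,0,-0.36,70,130,0,0,0,-0.54,96,180,0,0,0,-0.72,122,230,0,0,0,-0.9])

```text
t: 12.1
position: [0.554, -0.0269, 0.2385]
tool_rot: [[-0.001, 0.994, -0.106], [0.001, -0.106, -0.994], [-1.0, -0.001, -0.001]]
ft_force: [0.9, -1.4, -1.8]
gripper_width: 0.0294
```

Emit:
move_arm(moves=[26,46,0,0,0,-0.105,50,90,0,0,0,-0.105,76,136,0,0,0,-0.105,102,181,0,0,0,-0.105,102,181,0,0,0,-0.105])

```text
t: 12.72
position: [0.6556, 0.1591, 0.2375]
tool_rot: [[-0.001, 0.98, -0.197], [0.006, -0.197, -0.98], [-1.0, -0.002, -0.006]]
ft_force: [-0.7, -1.2, -3.0]
gripper_width: 0.0297
```

```bash
python3 - <<'E'
from h import *
s=manip.observe(); print(s["t"],s["position"],s["gripper_width"],s["ft_force"],s["joints"].round(2),s["tool_rot"].round(4).tolist())
E
```

```text
12.725 [0.65561548 0.15914547 0.23745333] 0.029706587411837005 [-0.65279214 -1.23856218 -2.97934947] [-0.36  0.76  0.12  1.41 -0.11  0.98 -0.41] [[-0.0011, 0.9805, -0.1967], [0.006, -0.1967, -0.9804], [-1.0, -0.0023, -0.0057]]
```

Emit:
move_arm(moves=[0,0,-40,0,0,0,0,0,-85,0,0,0,0,0,-130,0,0,0,0,0,-160,0,0,0,0,0,-164,0,0,0])

```text
t: 13.35
position: [0.6533, 0.1507, 0.072]
tool_rot: [[-0.006, 0.979, -0.206], [-0.001, -0.206, -0.979], [-1.0, -0.006, 0.002]]
ft_force: [-0.8, -0.3, -2.9]
gripper_width: 0.0295
```

Emit:
move_arm(moves=[0,0,0,0,0,0,0,0,0,0,0,0,0,0,0,0,0,0])

```text
t: 13.72
position: [0.657, 0.1516, 0.0756]
tool_rot: [[0.002, 0.979, -0.205], [0.001, -0.205, -0.979], [-1.0, 0.002, -0.001]]
ft_force: [1.1, -0.3, -2.7]
gripper_width: 0.0299
```

```bash
python3 - <<'E'
from h import *
s=manip.observe(); print(s["t"],s["position"],s["gripper_width"],s["ft_force"],s["tool_rot"].round(4).tolist())
snap("side","side7"); snap("scene","scene7");snap("wrist","wrist7")
crop("side7",230,200,120,100,6,"g1"); crop("scene7",250,140,100,90,7,"g2")
E
```

```text
13.725 [0.65703556 0.15164866 0.07559281] 0.029909968432888807 [ 1.07052215 -0.30651849 -2.66680255] [[0.0023, 0.9787, -0.2055], [0.0006, -0.2055, -0.9787], [-1.0, 0.0021, -0.0011]]
```

View pics/g1.png

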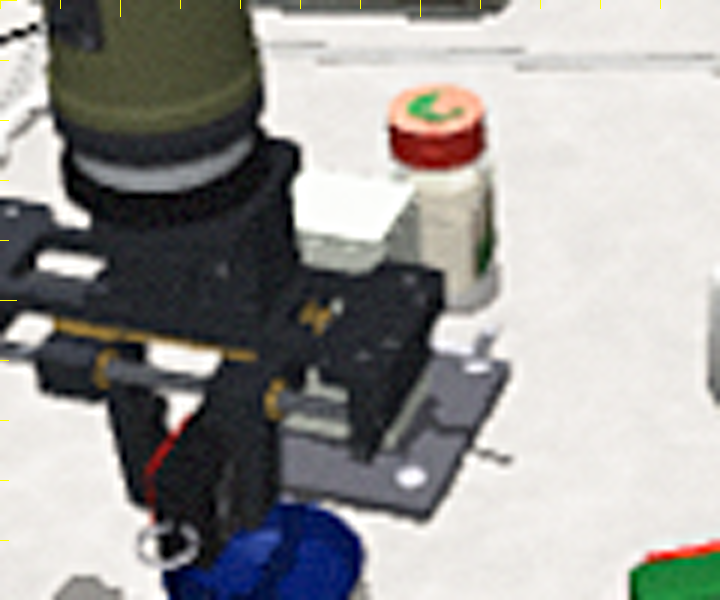

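View pics/g2.png

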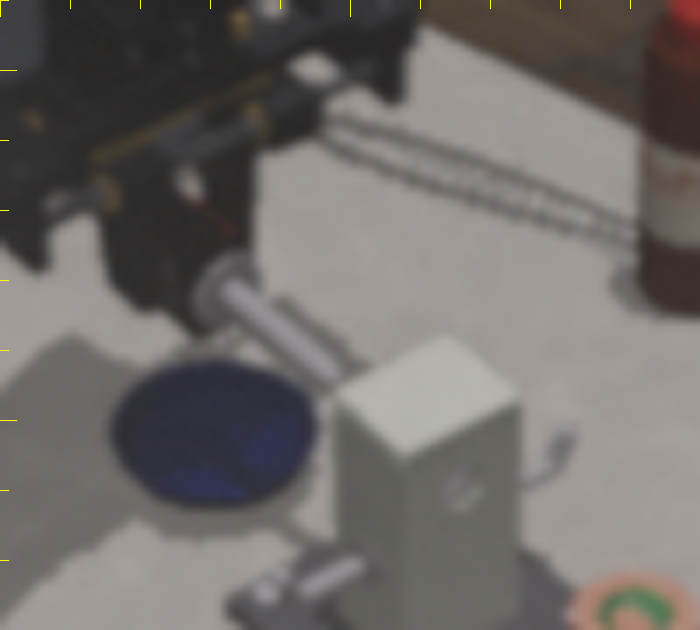

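View pics/wrist7.png

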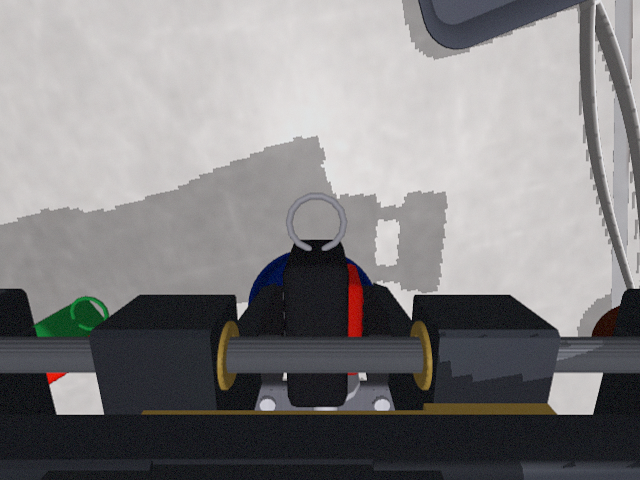

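```bash
python3 - <<'E'
from h import *
sc=load("scene7")
print([manip.observe()["position"].round(4) for _ in range(3)])
T=np.array([.657,.1516,.0756]);dx=np.array([-.2055,-.9787,0]);
def px(u): return ((u-np.array([250,140])+.5)*7-.5).round(1)
for off in (0,):
  for t in (.033,.05,.07,.1): print(t,px(proj(sc,T+dx*t+[0,0,.0138])), "5mm up:",px(proj(sc,T+dx*t+[0,0,.0188])))
po=np.array([.6246,.0045,0]); 
for z,l in [(.12,'top')]:
  R=np.array([[.9784,.2065],[-.2065,.9784]])
  for a,b in [(-27,-22),(-27,22),(27,22),(27,-22)]:
    q=R@np.array([a,b])/1000; print(a,b,px(proj(sc,po+[q[0],q[1],z])))
print('hole',px(proj(sc,po+[*(R@[0,-.022]),.088])))
E
cd pics; python3 -c "
import cv2;im=cv2.imread('g2.png');print(im.shape)"
```

```text
[array([0.6565, 0.1516, 0.0748]), array([0.6565, 0.1516, 0.0748]), array([0.6565, 0.1516, 0.0748])]
0.033 [233.7 290.4] 5mm up: [233.1 280.1]
0.05 [260.3 312.6] 5mm up: [259.8 302.3]
0.07 [292.  339.1] 5mm up: [291.6 328.8]
0.1 [340.6 379.6] 5mm up: [340.3 369.3]
-27 -22 [400.  450.5]
-27 22 [324.3 386.8]
27 22 [442.3 327. ]
27 -22 [518.7 388.5]
hole [459.7 486.4]
(630, 700, 3)
```

Emit:
move_arm(moves=[-2.3,-9.8,-0.8,0,0,0,-4.4,-19.6,-0.8,0,0,0,-6.5,-29.3,-0.8,0,0,0,-8.6,-39.1,-0.8,0,0,0,-8.6,-39.1,-0.8,0,0,0])

```text
t: 14.5
position: [0.6475, 0.1105, 0.0733]
tool_rot: [[-0.0, 0.978, -0.207], [-0.001, -0.207, -0.978], [-1.0, -0.0, 0.001]]
ft_force: [0.5, 0.1, -2.7]
gripper_width: 0.0298
```

```bash
python3 - <<'E'
from h import *
s=manip.observe(); print(s["t"],s["position"],s["gripper_width"],s["ft_force"],s["moment"])
snap("side","side8"); snap("scene","scene8");snap("wrist","wrist8")
crop("side8",230,200,120,100,6,"g3"); crop("scene8",250,140,100,90,7,"g4")
E
```

```text
14.5 [0.64750251 0.11049982 0.07334486] 0.029820597699339077 [ 0.46334731  0.11951673 -2.70742054] [ 0.03308941  0.06902575 -0.00709238]
```

View pics/g4.png

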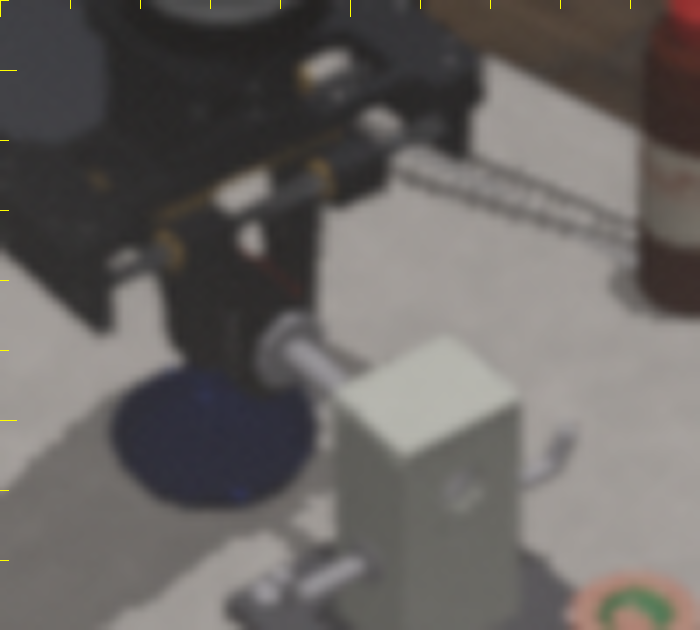

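View pics/wrist8.png

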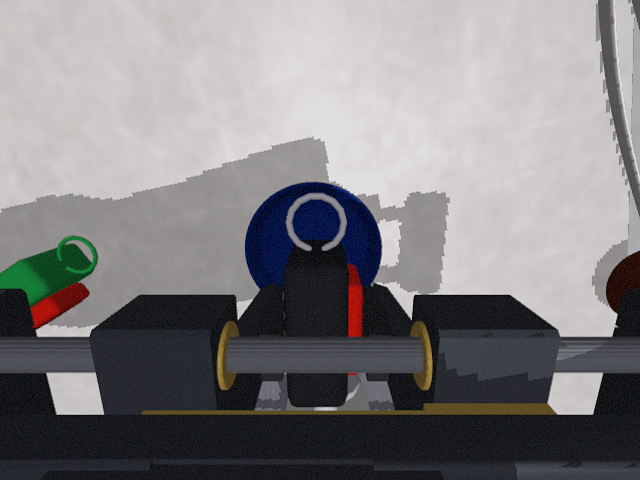

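Emit:
move_arm(moves=[-1.4,-6.8,0,0,0,0,-2.9,-13.7,0,0,0,0,-4.3,-20.5,0,0,0,0,-4.3,-20.5,0,0,0,0])

```text
t: 15.15
position: [0.6432, 0.0904, 0.0734]
tool_rot: [[-0.0, 0.978, -0.207], [-0.001, -0.207, -0.978], [-1.0, 0.0, 0.001]]
ft_force: [0.1, 0.6, -1.4]
gripper_width: 0.03
```

Emit:
move_arm(moves=[-1.4,-6.8,0,0,0,0,-2.9,-13.7,0,0,0,0,-4.3,-20.5,0,0,0,0,-4.3,-20.5,0,0,0,0])

```text
t: 15.65
position: [0.6389, 0.07, 0.0734]
tool_rot: [[-0.0, 0.978, -0.207], [-0.001, -0.207, -0.978], [-1.0, 0.0, 0.001]]
ft_force: [0.7, 0.3, -3.0]
gripper_width: 0.0295
```

```bash
python3 - <<'E'
from h import *
s=manip.observe(); print(s["t"],s["position"],s["gripper_width"],s["ft_force"],s["moment"])
p=s["position"]; print((p-[.6246,.0045,0])@[.2065,.978,0])
snap("side","side9"); snap("scene","scene9")
crop("side9",230,200,120,100,6,"g5"); crop("scene9",250,140,100,90,7,"g6")
E
```

```text
15.65 [0.63892978 0.07002464 0.0733809 ] 0.029536047142672158 [ 0.69597589  0.3359261  -2.96652038] [-0.04839433  0.06675239 -0.05040604]
0.06704219916515838
```

View pics/g6.png

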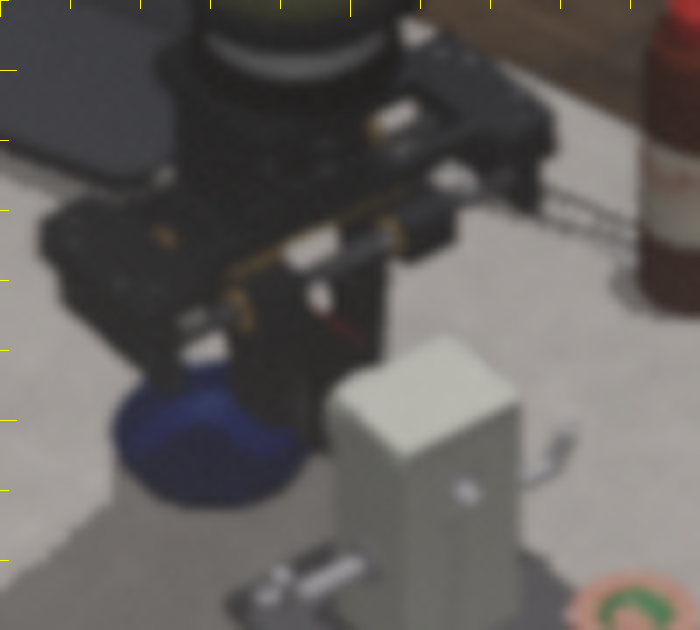

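Emit:
move_arm(moves=[-1,-4,0,0,0,0,-1.7,-7.8,0,0,0,0,-1.9,-8.8,0,0,0,0,-1.9,-8.8,0,0,0,0])

```text
t: 16.25
position: [0.6371, 0.0624, 0.0733]
tool_rot: [[0.0, 0.979, -0.206], [-0.0, -0.206, -0.979], [-1.0, 0.0, -0.0]]
ft_force: [0.8, 0.0, -2.1]
gripper_width: 0.0296
```

Emit:
move_arm(moves=[-0.3,-1.5,0,0,0,0,-0.3,-1.5,0,0,0,0,-0.3,-1.5,0,0,0,0])

```text
t: 16.62
position: [0.6368, 0.0611, 0.0733]
tool_rot: [[0.0, 0.979, -0.205], [0.0, -0.205, -0.979], [-1.0, 0.0, -0.0]]
ft_force: [0.1, 0.4, -2.5]
gripper_width: 0.0299
```

```bash
python3 - <<'E'
from h import *
s=manip.observe(); print(s["t"],s["position"],s["gripper_width"],s["ft_force"],s["moment"])
p=s["position"]; print((p-[.6246,.0045,0])@[.2065,.978,0])
snap("side","side10"); snap("scene","scene10")
crop("scene10",270,170,70,65,10,"g7")
E
```

```text
16.625 [0.63684891 0.06111825 0.0733344 ] 0.02988379109116362 [ 0.07049895  0.40424867 -2.49804079] [-0.06342056  0.06132642 -0.0236011 ]
0.057902052112179615
```

View pics/g7.png

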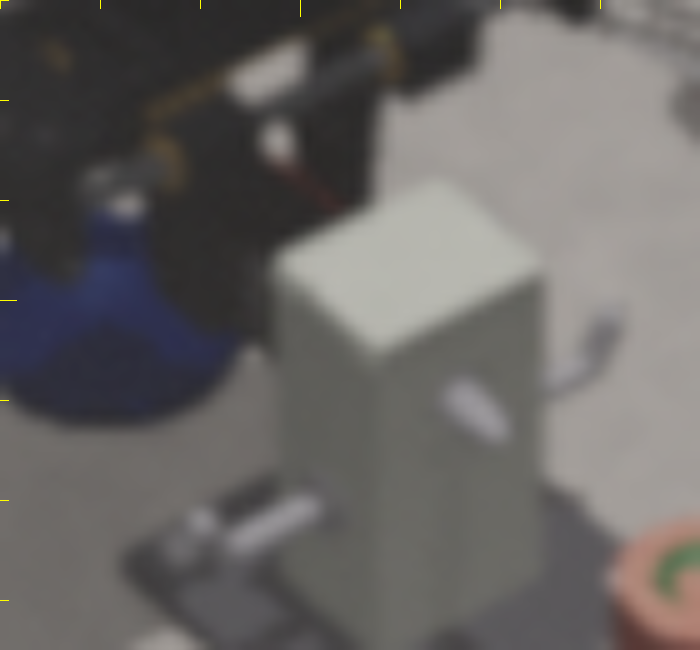

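Emit:
move_arm(moves=[-0.2,-1,0,0,0,0,-0.2,-1,0,0,0,0,-0.4,-2,0,0,0,0,-0.4,-2,0,0,0,0])

```text
t: 17.23
position: [0.6364, 0.0589, 0.0733]
tool_rot: [[0.0, 0.979, -0.206], [-0.0, -0.206, -0.979], [-1.0, 0.0, 0.0]]
ft_force: [0.4, 0.4, -2.2]
gripper_width: 0.0295
```

Emit:
move_arm(moves=[-0.2,-1,0,0,0,0,-0.2,-1,0,0,0,0,-0.2,-1,0,0,0,0])

```text
t: 17.6
position: [0.6362, 0.0581, 0.0733]
tool_rot: [[0.0, 0.979, -0.205], [0.0, -0.205, -0.979], [-1.0, 0.0, -0.0]]
ft_force: [0.7, -0.1, -3.1]
gripper_width: 0.0297
```

```bash
python3 - <<'E'
from h import *
s=manip.observe(); print(s["t"],s["position"],s["gripper_width"],s["ft_force"],s["moment"])
p=s["position"]; print((p-[.6246,.0045,0])@[.2065,.978,0])
snap("side","side11"); snap("scene","scene11")
crop("scene11",270,170,70,65,10,"g8");crop("side11",230,200,120,100,6,"g9")
E
```

```text
17.6 [0.63621967 0.05808872 0.07331538] 0.029656877225961255 [ 0.7285712  -0.13666616 -3.14780647] [ 0.00467215  0.07460145 -0.07467317]
0.05480923444264112
```

View pics/g8.png

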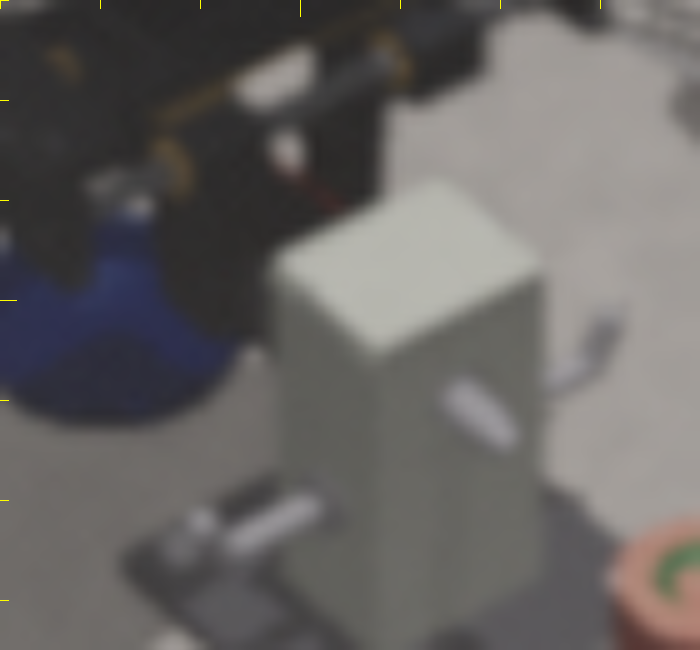

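View pics/g9.png

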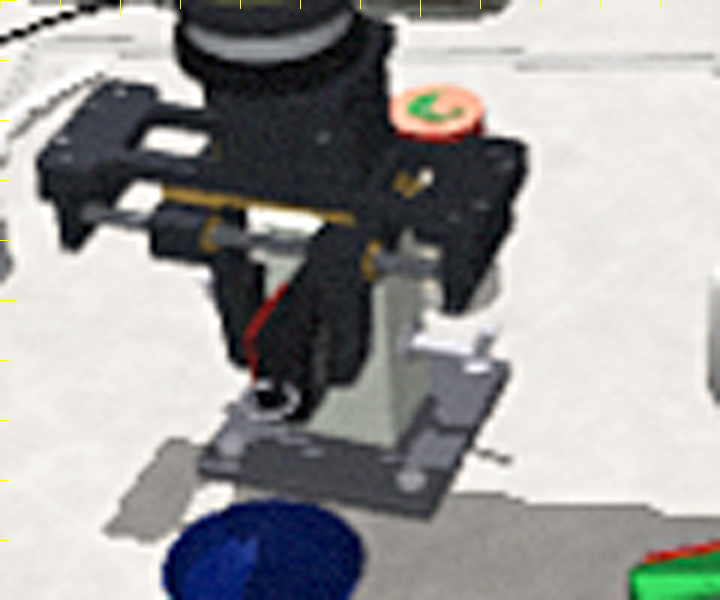

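```bash
python3 - <<'E'
from h import *
d=load("scene11"); p=np.array([.6362,.0581,.0871]);dx=np.array([-.2055,-.9787,0])
for t in (.08,.085,.09,.095,.1,.105): print(t,((proj(d,p+dx*t)-[270,170]+.5)*10-.5).round(0), ((proj(d,np.array([.6246,.0045,.088])+dx*(t-.0565))-[270,170]+.5)*10-.5).round(0))
E
```

```text
0.08 [466. 404.] [461. 398.]
0.085 [478. 414.] [473. 409.]
0.09 [491. 425.] [486. 419.]
0.095 [503. 435.] [498. 429.]
0.1 [516. 446.] [511. 440.]
0.105 [528. 456.] [523. 451.]
```

Emit:
move_arm(moves=[-0.2,-1,0,0,0,0,-0.2,-1,0,0,0,0,-0.2,-1,0,0,0,0])

```text
t: 18.08
position: [0.636, 0.0571, 0.0733]
tool_rot: [[0.0, 0.979, -0.206], [0.0, -0.206, -0.979], [-1.0, 0.0, -0.0]]
ft_force: [-0.6, 1.1, -3.0]
gripper_width: 0.0298
```

Emit:
move_arm(moves=[-0.2,-1,0,0,0,0,-0.2,-1,0,0,0,0,-0.2,-1,0,0,0,0])

```text
t: 18.45
position: [0.6358, 0.0565, 0.0733]
tool_rot: [[0.0, 0.979, -0.205], [0.0, -0.205, -0.979], [-1.0, -0.0, -0.0]]
ft_force: [-0.1, 1.4, -2.3]
gripper_width: 0.0297
```

Emit:
move_arm(moves=[-0.2,-1,0,0,0,0,-0.2,-1,0,0,0,0,-0.2,-1,0,0,0,0])

```text
t: 18.82
position: [0.6356, 0.056, 0.0733]
tool_rot: [[0.0, 0.979, -0.205], [0.001, -0.205, -0.979], [-1.0, -0.0, -0.001]]
ft_force: [0.2, 4.3, -2.7]
gripper_width: 0.0297
```

```bash
python3 - <<'E'
from h import *
s=manip.observe(); print(s["t"],s["position"],s["gripper_width"],s["ft_force"],s["moment"])
snap("wrist","wrist12"); snap("scene","scene12")
crop("scene12",270,170,70,65,10,"h1")
E
```

```text
18.825 [0.63563549 0.05602291 0.07331251] 0.029692132964146422 [ 0.20051885  4.31246891 -2.72577955] [ 0.82763036  0.09685823 -0.09417408]
```

View pics/h1.png

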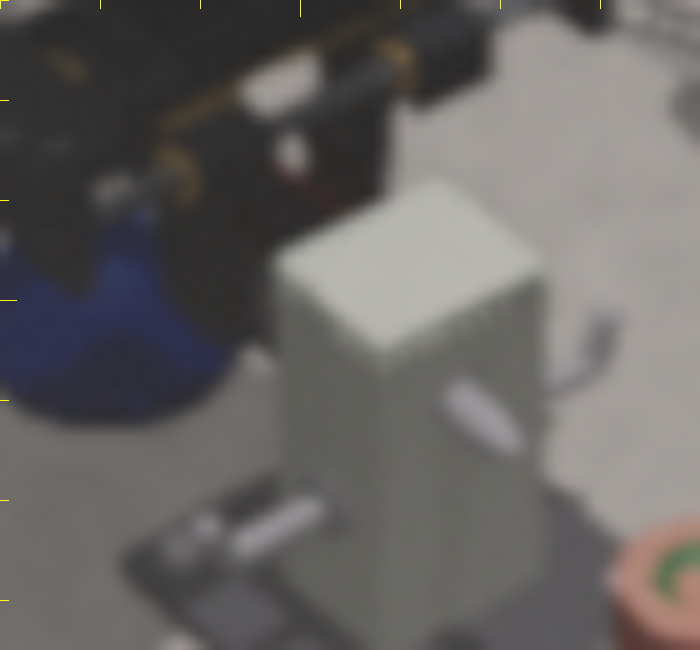

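View pics/wrist12.png

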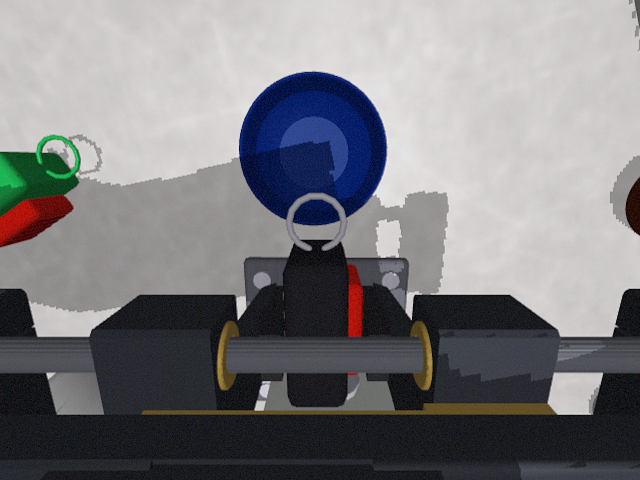

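Emit:
move_arm(moves=[0,0,0,0,0,0,0,0,0,0,0,0,0,0,0,0,0,0,0,0,0,0,0,0,0,0,0,0,0,0], claw=1)

```text
t: 19.55
position: [0.6355, 0.0548, 0.0733]
tool_rot: [[-0.0, 0.979, -0.206], [-0.0, -0.206, -0.979], [-1.0, -0.0, 0.0]]
ft_force: [0.0, -0.4, -0.3]
gripper_width: 0.0777
```

```bash
python3 - <<'E'
from h import *
s=manip.observe(); print(s["t"],s["position"],s["gripper_width"],s["ft_force"],s["moment"])
snap("wrist","wrist13"); snap("scene","scene13");snap("side","side13")
crop("scene13",270,170,70,65,10,"h2");crop("side13",230,200,120,100,6,"h3")
E
```

```text
19.55 [0.63552877 0.05477985 0.07333036] 0.0777450106770462 [ 0.02233758 -0.39796143 -0.31641338] [-0.03357027  0.05243114  0.04055246]
```

View pics/h2.png

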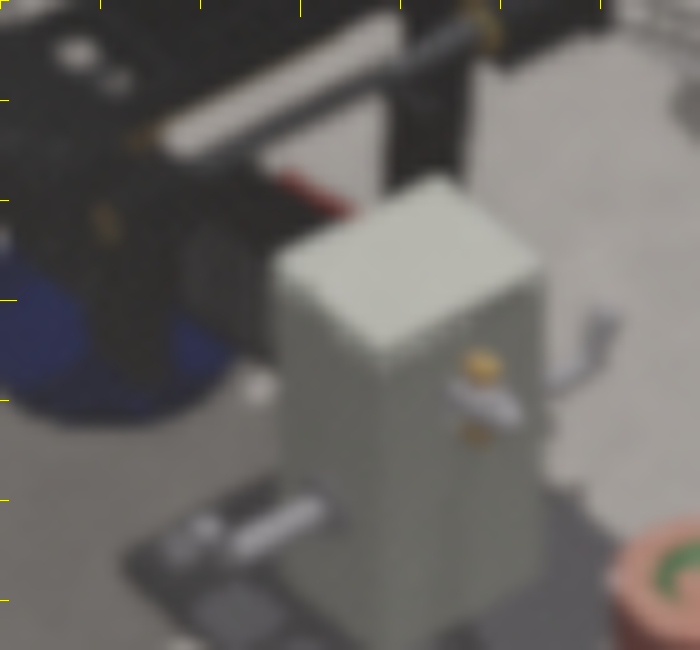

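View pics/h3.png

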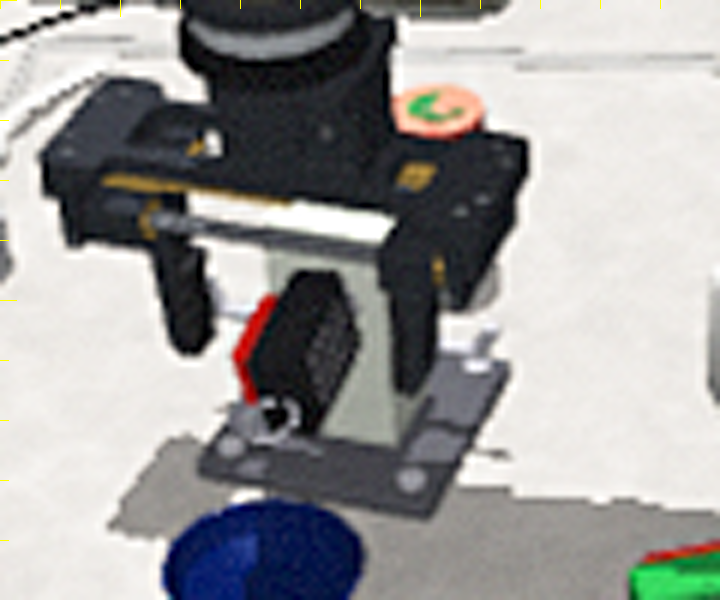

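View pics/wrist13.png

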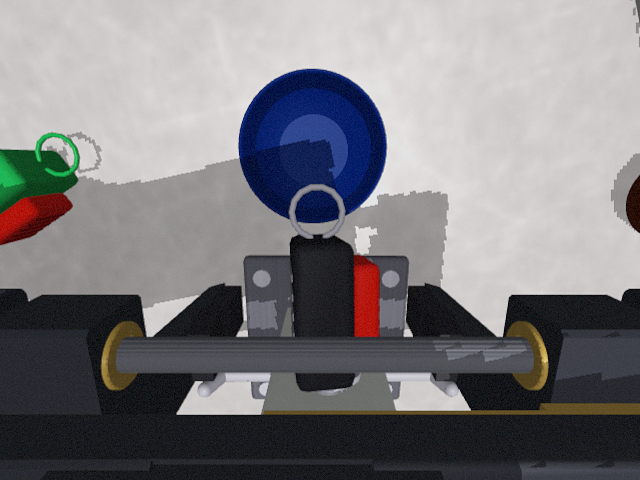

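Lugs are out behind the far wall and the button is out. I'll retreat straight up.

Emit:
move_arm(moves=[0,0,5,0,0,0,0,0,25,0,0,0,0,0,60,0,0,0,0,0,110,0,0,0,0,0,160,0,0,0])

```text
t: 20.32
position: [0.6356, 0.055, 0.2364]
tool_rot: [[0.001, 0.979, -0.206], [0.0, -0.206, -0.979], [-1.0, 0.001, -0.0]]
ft_force: [0.7, -0.5, 0.5]
gripper_width: 0.0882
```

Emit:
move_arm(moves=[-10,50,0,0,0,0,-20,100,0,0,0,0,-30,150,0,0,0,0,-30,150,0,0,0,0,-30,150,0,0,0,0])

```text
t: 20.95
position: [0.606, 0.2044, 0.2345]
tool_rot: [[0.002, 0.979, -0.206], [-0.001, -0.206, -0.979], [-1.0, 0.002, 0.0]]
ft_force: [-0.1, -0.0, 0.2]
gripper_width: 0.0882
```

```bash
python3 - <<'E'
from h import *
s=manip.observe(); print(s["t"],s["position"],s["ft_force"])
snap("scene","scene14");snap("side","side14");snap("wrist","wrist14")
crop("scene14",230,170,130,105,6,"i1");crop("side14",230,200,120,100,6,"i2")
E
```

```text
20.95 [0.6059583  0.20436385 0.23445684] [-0.05667383 -0.0181305   0.15190286]
```

View pics/i1.png

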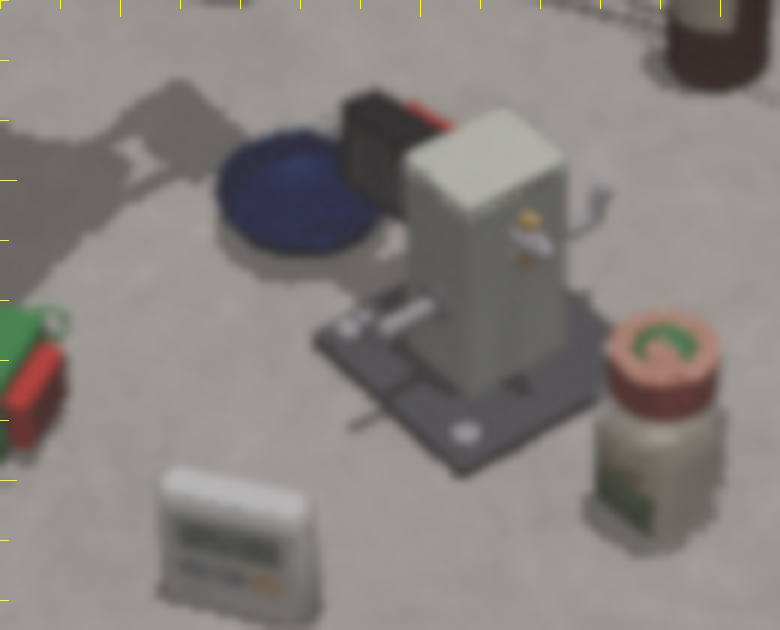

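View pics/i2.png

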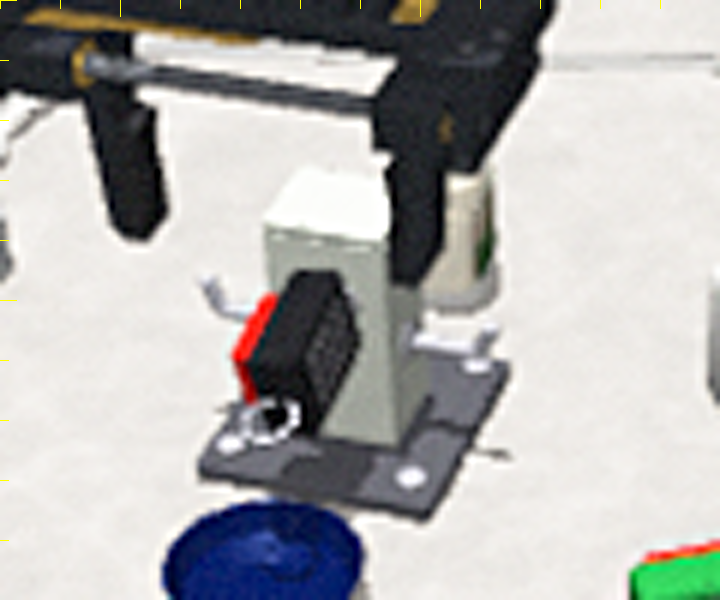

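View pics/wrist14.png

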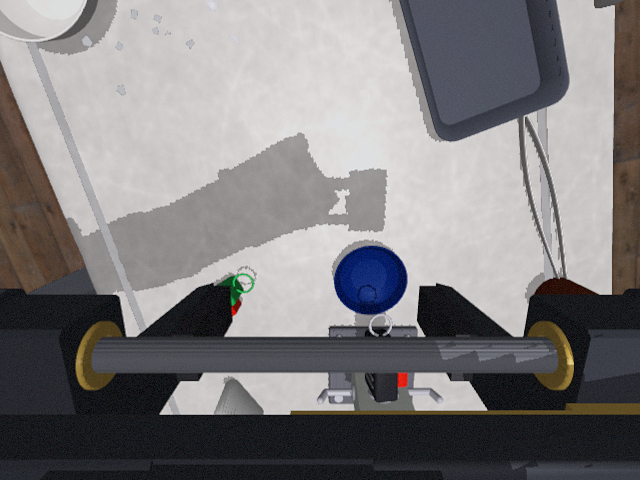

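```bash
python3 - <<'E'
from h import *
crop("scene14",290,180,45,60,12,"j1");crop("side14",265,222,45,55,12,"j2")
E
```

```text
(no output)
```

View pics/j1.png

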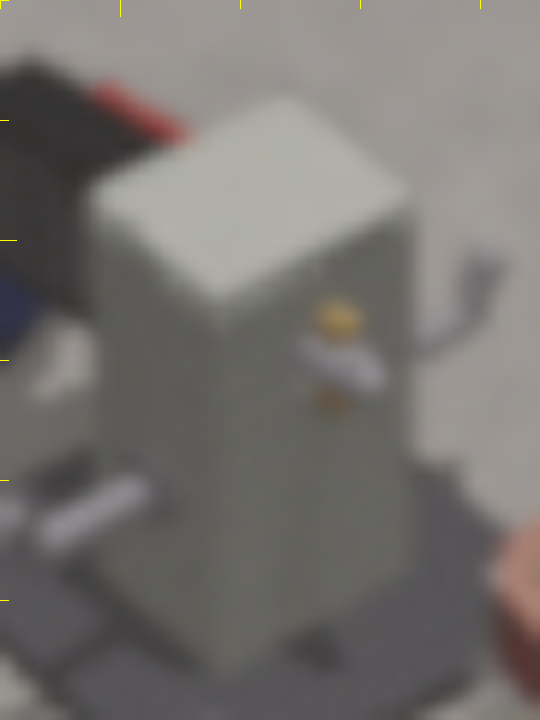

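View pics/j2.png

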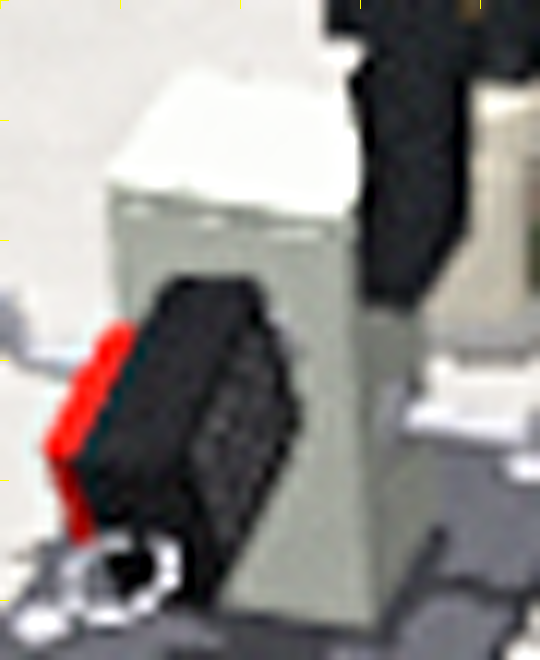

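```bash
python3 - <<'E'
from h import *
print(manip.finish_job()); s=manip.observe(); print(s["t"])
E
```

```text
the job is handed in; nothing more can be done
None
the job is handed in; nothing more can be done
```

I fitted the hanger home over the post and pushed the black-gripped pin through from the dish side with its button squeezed (fingers at about 30 mm). I stopped when the flange met the hanger at about 4 N, then let go. The job was handed in at about 21 s, and no verdict is given.

**Last checks:**
- **Pin locked:** both brass lugs stand out behind the far wall, and the red button is sprung out.
- **Hanger seated:** it was released within about 1 mm of the height expected for full seating, and it looks upright in the final pictures.
- **Bystanders:** the jar, dish and timer look to be standing where they were. I judged this by eye and did not measure it.
- **Robot clear:** the gripper is open and well above everything.

**Small disagreements:**
- The pin droops a little in the hole's play. I estimate 0.06–0.08 rad from the raised tip, against the 0.2 allowed.
- The wrist camera read about 1–2 mm differently from the scene and side cameras. The holes have more play than that.

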